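Load the stone polisher and latch its lid

ROBOT

A 6-joint arm with a two-finger parallel gripper is mounted at the origin on the work surface. World frame = base frame: x ahead of the robot, y to its left, z up, the work surface at z = 0. Lengths are in mm, angles in degrees, forces in N, time in s.
With the tool pointing down it reaches from about 300 to 850 mm from the base axis. Payload 4.2 kg.
Tool frame: the origin (TCP) lies at the very end of the fingers, on their centre line; the grasp point (between the pads) lies 19 mm behind it; z points along the fingers, y is the direction in which the jaws open and shut (so a half turn about z gives the same grasp; the last joint's range is limited). The gripper opens to 91 mm and grips with 3 to 60 N. Pads are 32 mm wide; open, the fingers measure 118 mm over their backs; the gripper's body (76 mm by 178 mm) begins 60 mm behind the grasp point.
Start: joints at [-75.115, 18.312, 89.639, -0, 72.044, -1.146], TCP at [158.797, -552.654, 213.976] pointing down, gripper open.
Joint ranges: [-177.97, 177.97], [-48.28, 115.42], [12.27, 149.76], [-77.06, 257.06], [2.81, 150.46], [-146.56, 146.56]. Speed limits (degrees/s): [147.25, 147.25, 180, 180, 180, 180].

INTERFACE

Orientations are given as [roll, pitch, yaw] about the fixed x, y, z axes, in that order (R = Rz(yaw) Ry(pitch) Rx(roll)).
In Python, from workcell import telemetry, grab_frame, job gives the robot as it stands.
- The arm moves only by the tool drive_tool, never from a script. Its argument "moves" is a list of rows, each an object of numbers: "claw": the closure, from -1 (fully open) to 1 (shut); "dx", "dy", "dz": the shift along the tool's x, y, z in units of 20 mm (1.0 is 20 mm); "yaw": the turn about the tool's z in units of 0.15 rad (1.0 is 0.15 rad). In form: [{"claw": .., "dx": .., "dy": .., "dz": .., "yaw": ..}, ...]. A call has 1 to 5 rows; each row shifts and turns the pose as measured when the row begins, along the tool's axes as they then stand; what a row does not reach is not made up. A row lasts 1/8 s, in which the tool goes at most 62.5 mm and 10.7 degrees, less where a joint would pass 70% of its speed; a pose out of reach is approached as far as the arm can. A call with a number of a shift or a turn outside -1 to 1 is refused whole. A call with a gripper value outside its range is refused whole. The fingers move at their own pace and stop on an object; "grip_force" is the grip in N (left out, the last holds). Time passes only in rows, so rows that do not move let the fingers close. It gives the time, the measured TCP pose, the force and the opening at its end, in the units of the state.
- telemetry.state(): the state, without advancing time (a new reading comes with each control period).
- grab_frame(name): name is "scene" or "top" or "wrist"; returns a dict with "color" (400x640x3 uint8, blue, green, red), "vertical_fov" (degrees; the focal length in pixels is half the picture's height over the tangent of half this angle, whatever the lens; pixels are square), "cx", "cy" (the principal point, pixels), "pose" (4x4, takes a point from camera to world coordinates). Camera axes: x right, y down, z forward; pixel columns grow to the right and rows downward; lengths in mm; the calibration is good to about 2 mm. A picture is of the moment at which its call begins. There is no depth.
- job.job_done(): hands the job in, once; it reports no verdict.
The state is a dict: "time_s": time; "qpos": joint angles; "qvel": joint speeds; "effort": joint torques, N m; "ee_pos": TCP position; "ee_rot": TCP orientation; "force": force on the tool from outside, world axes, zero at the start; "torque": the same for the moment, N m; "gripper_width": finger opening in mm.
Only numpy, scipy, OpenCV 4.12 (cv2) and the standard library are available. Lean on these libraries where they do the work, as an engineer would, in place of code of your own. Each camera call takes 0.05 s, during which the arm holds its last target.

TASK

Load the vibratory polisher: put every round slate blank from the bin into the polisher's tub and leave the straight-sawn offcuts in the bin. Then shut the lid, hook the draw latch's loop over the keeper on the lid, and press the latch lever down over centre until it lies flat and holds the loop tight. Do not disturb the copper cup, the walnut block or the gauge plate.

Things in the scene. Friction and masses are not known exactly. Their poses are not given: they have to be found in the camera images.
- tub: Bench-top vibratory polisher, fixed: grey motor base, coil springs, open green steel tub lined with black rubber. Origin under it on the worktop; x points away from its latch side (the side towards the robot), y left, z up. Over all x -157 to 121, y -113 to 113 mm. In front of the mouth a 170 mm wide apron slopes down at 25 degrees, from (x -53, z 155) to (x -157, z 107); on its middle stands a draw latch.
- tub_in (a point): Centre of the tub's flat inner floor, 78 mm over the worktop; the tub's axes. The mouth reaches 57 mm from it along x and 94 mm along y to each side; the rim is 77 mm above it.
- lid (a joint): Angle (rad) of the flat aluminium lid hinged on the tub's far rim: 0 shut, 1.57 upright, stop at 1.85; starts open. Stiff damped hinge: stays above about 1.25, sinks shut by itself (up to 1 rad/s) below 1.05; pushing takes 1 to 4 N. Panel 140 mm from hinge to front edge, 210 wide, 8 thick, then a 38 x 120 mm lip bent down 25 degrees that lies on the apron when shut.
- lid_hinge (a point): On the lid's hinge line, mid width, level with the lid's underside. A point of the underside at distance r from the hinge lies, in the tub's axes, at hinge + (-r cos(lid), y, r sin(lid)). A bar handle (80 mm along y, 35 mm off the outer face) sits on the outer face 75 mm from the hinge, mid width.
- keeper (a point): Steel hook (18 mm wide in y) in the middle of the lid's lip. Origin: seat of the loop's bar centre. Lid shut: x points up the 25 degree slope away from the latch, z off the slope. A wall (x -6 to -2) rises to z 7 mm, its nose overhangs to x 2.5 (z 4 to 7); behind it the foot (top z -2.5, out to x 18) is open from above: lower the bar there at x 6 to 12, the lever draws it under the nose. Lip face at z -9.
- lever (a joint): Angle (rad) of the draw latch's steel lever (22 mm wide, 45 mm long): 0 closed, flat down the apron towards the robot side; it starts raised at 2.0 to 2.4, about upright (2.0 is vertical, more leans to the lid, stop 2.45) and stays where left. With the loop hooked the last 0.7 rad need up to 8 N near the tip; past centre it goes to 0 and stays.
- lever_pivot (a point): The lever's pivot axis (along the tub's y), mid width, 18 mm off the apron. It does not move against the tub.
- lever_tip (a point): Free end of the lever, 42 mm from lever_pivot, mid width.
- loop_pivot (a point): Pivot of the latch's wire loop on the lever, mid width, 14 mm from lever_pivot; it moves with the lever. The loop swings freely about it in the tub's x-z plane and falls by its weight; it starts thrown back to the robot side, resting on a stop 10 to 35 degrees above level.
- loop_bar (a point): Middle of the loop's cross bar. The loop is a U of 5 mm steel rod, 41 mm wide over its two parallel arms (31 mm inside: the lever passes through it), the bar 52 mm from loop_pivot. It is sprung: stretches along its arms by up to 7 mm (8 N per mm).
- bin: Shallow bare metal parts bin, outside 210 (x) x 270 (y) x 40 mm high, walls 4 mm, floor 4 mm thick, fixed; origin under its centre on the worktop.
- blank0_center (a point): Centre of a round slate blank: a disc 30 mm across, 14 mm thick, lying flat among the offcuts in the bin. 3 to 5 blanks are present.
- blank1_center (a point): Centre of a round slate blank: a disc 30 mm across, 14 mm thick, lying flat among the offcuts in the bin. 3 to 5 blanks are present.
- blank2_center (a point): Centre of a round slate blank: a disc 30 mm across, 14 mm thick, lying flat among the offcuts in the bin. 3 to 5 blanks are present.
- blank3_center (a point): Centre of a round slate blank: a disc 30 mm across, 14 mm thick, lying flat among the offcuts in the bin. 3 to 5 blanks are present.
- blank4_center (a point): Centre of a round slate blank: a disc 30 mm across, 14 mm thick, lying flat among the offcuts in the bin. 3 to 5 blanks are present.
- offcut0_center (a point): Centre of a sawn slate offcut, oblong 44 (its x) x 22 x 14 mm, lying flat in the bin. Stays in the bin.
- offcut1_center (a point): Centre of a sawn slate offcut, square 28 x 28 x 14 mm, lying flat in the bin. Stays in the bin.
- offcut2_center (a point): Centre of a sawn slate offcut, oblong 44 (its x) x 22 x 14 mm, lying flat in the bin. Stays in the bin.
- offcut3_center (a point): Centre of a sawn slate offcut, square 28 x 28 x 14 mm, lying flat in the bin. Stays in the bin.
- forming_cup_center (a point): Centre of the copper forming cup, 64 mm across, 32 mm high, a small bowl standing on the worktop between robot and work. Bystander.
- spacer_center (a point): Centre of the walnut spacer block, 70 (x) x 45 x 35 mm, on the worktop at the far side between tub and bin. Bystander.
- gauge_plate_center (a point): Centre of the flat steel gauge plate, 30 (x) x 110 x 5 mm, lying on the worktop between tub and bin. Bystander.
Not all that is in view belongs to the job. What is shaped like the part that bears blank2_center but blue, purple or yellow is not meant.

How it is judged:
By the outcome, as a careful person would: the job done as asked, in the order asked, and still so for the second after the job is handed in, with the robot touching nothing.
Of blank0, blank1, blank2, blank3, blank4 only 3 to 5 are there at a start; the rules pass over those that are not, and their reading is None.
At some moment in a run one of blank0, blank1, blank2, blank3, blank4 may be knocked a few centimetres aside while the robot is not near it.
Once in a run the grip may slacken for a moment while it holds something.
It also fails if it takes over 210 s, if anything falls off the work surface, if the arm or the gripper's body presses on something with over 40 N, if the wrist force passes 120 N, or if a joint passes its speed limit or range.

## Working session

There is one attempt and no reset: what is moved stays moved. The work goes in short steps, Python scripts to look and compute and a tool call to move; the robot and the scene stay as the last step left them, time stands still between calls to the robot, and variables do not carry over. Pictures are saved under pics/ and viewed, and the job is handed in when it is done.

Besides the shell and the picture viewer there is one more tool, called after ">>>" as name([rows], argument=value, ...), one row to a line, values as JSON. drive_tool: Moves the arm, as the interface text tells. Its arguments: {"type":"object","properties":{"moves":{"type":"array"},"grip_force":{"type":"number"}},"required":["moves"]}

```bash
ls; mkdir -p pics; python3 - <<'E'
from workcell import telemetry, grab_frame, job
import cv2, numpy as np
print(telemetry.state())
for n in ["scene","top","wrist"]:
    f=grab_frame(n); cv2.imwrite(f"pics/a_{n}.png",f["color"]); print(n,f["vertical_fov"],f["cx"],f["cy"],np.round(f["pose"],3).tolist())
E
```

```text
pics
{'time_s': 0.0, 'qpos': array([-7.51129720e+01,  1.83510369e+01,  8.97068969e+01,  5.65256684e-04,
        7.20428327e+01, -1.14608555e+00]), 'qvel': array([-0.02666589,  0.09190603, -0.09520247,  0.09564707, -0.0880671 ,
        0.01941817]), 'effort': array([-8.92824501e-04, -4.12454152e+01, -2.31974208e+01,  7.26549234e-02,
        4.57807886e-02, -1.41068440e-04]), 'ee_pos': array([ 158.68315359, -552.14465067,  213.12300662]), 'ee_rot': array([-1.79899264e+02, -2.55279845e-03,  1.60329365e+01]), 'force': array([ 0.83527684,  0.20366371, -0.69545053]), 'torque': array([-0.00446624,  0.00175227,  0.03635256]), 'gripper_width': 91.24327282355286}
scene 52.46360939709915 316.699468801816 194.21115904855952 [[0.25, 0.674, -0.695, 1151.307], [0.968, -0.16, 0.193, -178.856], [0.019, -0.721, -0.693, 702.521], [0.0, 0.0, 0.0, 1.0]]
top 42.79247509964044 321.6537902706741 196.27134130683544 [[0.025, -0.993, 0.117, 432.867], [-1.0, -0.025, -0.005, 16.861], [0.008, -0.117, -0.993, 1109.948], [0.0, 0.0, 0.0, 1.0]]
wrist 68.4641416200202 315.8634677938059 200.70476695798672 [[0.276, -0.924, -0.266, 233.44], [-0.961, -0.266, -0.074, -531.218], [-0.003, 0.276, -0.961, 383.883], [0.0, 0.0, 0.0, 1.0]]
```

View pics/a_scene.png

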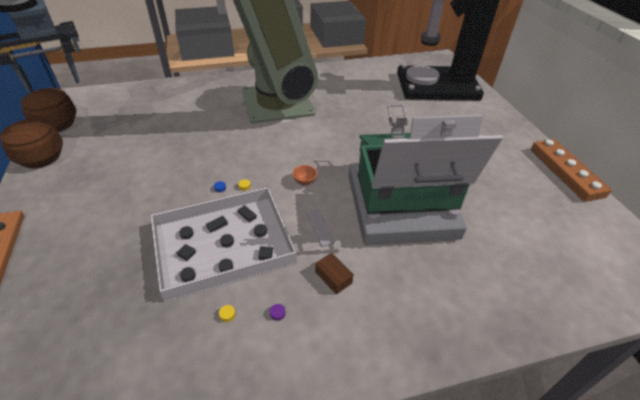

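View pics/a_top.png

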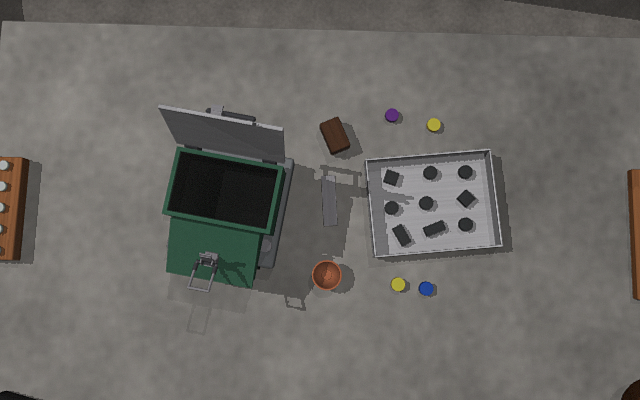

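View pics/a_wrist.png

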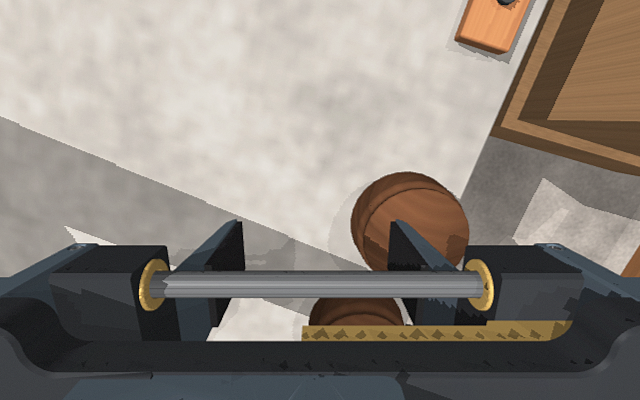

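```bash
cat > h.py <<'E'
from workcell import telemetry, grab_frame, job
import cv2, numpy as np
def K(f):
    fl=200/np.tan(np.radians(f["vertical_fov"])/2); return fl
def ray(f,u,v):
    fl=K(f); d=np.array([(u-f["cx"])/fl,(v-f["cy"])/fl,1.]); P=np.array(f["pose"]); d=P[:3,:3]@d; return P[:3,3],d/np.linalg.norm(d)
def onz(f,u,v,z):
    o,d=ray(f,u,v); return o+d*(z-o[2])/d[2]
def proj(f,p):
    P=np.array(f["pose"]); c=P[:3,:3].T@(np.asarray(p,float)-P[:3,3]); return np.array([f["cx"],f["cy"]])+K(f)*c[:2]/c[2]
def tri(obs):
    A=np.zeros((3,3));b=np.zeros(3)
    for f,u,v in obs:
        o,d=ray(f,u,v);M=np.eye(3)-np.outer(d,d);A+=M;b+=M@o
    p=np.linalg.solve(A,b); return p,[np.round(proj(f,p)-[u,v],1).tolist() for f,u,v in obs]
def crop(f,x0,y0,x1,y1,s,name):
    im=f["color"][y0:y1,x0:x1]; cv2.imwrite("pics/"+name,cv2.resize(im,None,fx=s,fy=s,interpolation=cv2.INTER_CUBIC))
def tool(p=None):
    s=telemetry.state(); return s
E
python3 - <<'E'
from h import *
f=grab_frame("top")
crop(f,360,140,510,265,5,"b_bin.png"); crop(f,150,90,300,310,2.7,"b_tub.png")
# dark contours in bin
g=f["color"].max(axis=2); m=np.zeros_like(g); m[160:250,372:495]=(g[160:250,372:495]<75)*255
m=cv2.morphologyEx(m,cv2.MORPH_OPEN,np.ones((3,3),np.uint8))
for c in cv2.findContours(m,cv2.RETR_EXTERNAL,cv2.CHAIN_APPROX_NONE)[0]:
    a=cv2.contourArea(c)
    if a<40: continue
    (x,y),(w,h),an=cv2.minAreaRect(c); M=cv2.moments(c); x,y=M['m10']/M['m00'],M['m01']/M['m00']
    print(np.round([x,y,w,h,an,a,a/(w*h)],2), np.round(onz(f,x,y,14),0))
for u,v in [(366,159),(490,150),(502,247),(376,257)]: print(onz(f,u,v,40))
E
```

```text
[401.36 235.02  20.73  10.94  59.74 195.5    0.86] [ 483. -161.   14.]
[434.19 228.22  10.03  21.35  68.2  182.5    0.85] [ 500. -232.   14.]
[465.2  224.    12.    14.    90.   139.5    0.83] [ 510. -299.   14.]
[391.23 207.45  13.    13.    90.   129.5    0.77] [ 542. -139.   14.]
[425.66 202.89  12.    13.    90.   130.5    0.84] [ 554. -214.   14.]
[465.8  198.37  12.73  13.44  45.   160.5    0.94] [ 566. -301.   14.]
[390.87 177.25  12.97  13.28  18.43 147.5    0.86] [ 608. -138.   14.]
[464.65 171.84  12.    13.    90.   134.     0.86] [ 624. -299.   14.]
[429.81 172.55  13.    13.    90.   133.     0.79] [ 621. -223.   14.]
[641.76989131 -80.71364158  40.        ]
[ 668.25373921 -345.77994194   40.        ]
[ 462.22814957 -368.01800551   40.        ]
[ 434.95966935 -104.54649131   40.        ]
```

View pics/b_bin.png

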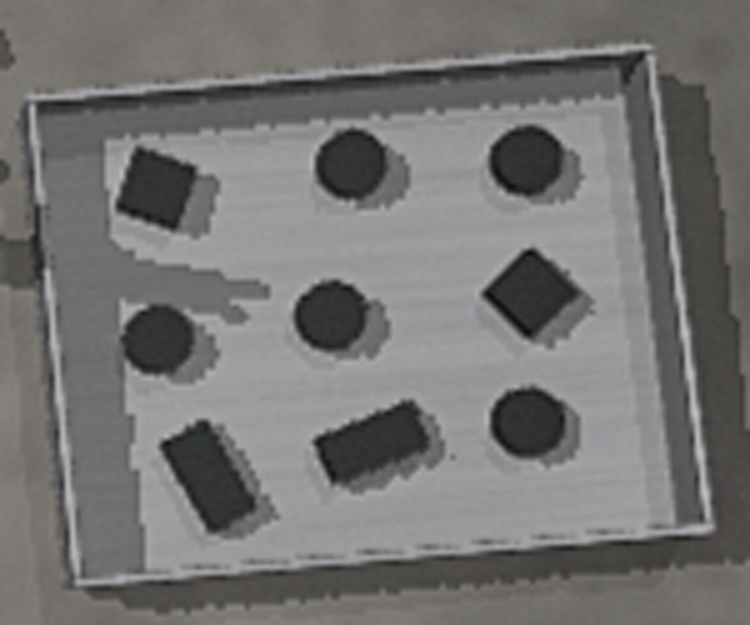

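View pics/b_tub.png

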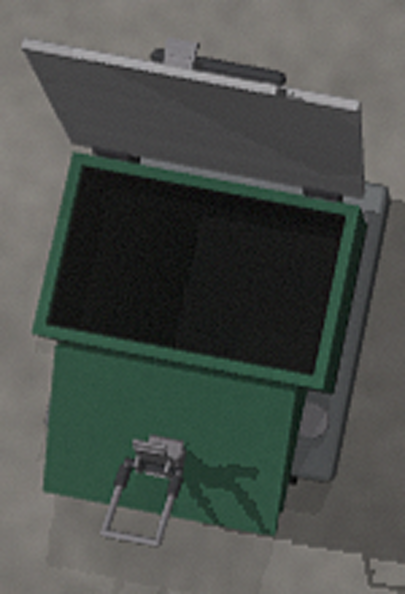

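```bash
python3 - <<'E'
from h import *
f=grab_frame("top"); s=grab_frame("scene")
c=[onz(f,u,v,155) for u,v in [(177.8,147.4),(284,166.7),(270.4,235.2),(162.2,213.3)]]
print(np.round(c,0)); print(np.mean(c,0))
d=c[0]-c[3]; print(np.degrees(np.arctan2(d[1],d[0]))); d=c[1]-c[2]; print(np.degrees(np.arctan2(d[1],d[0])))
d=c[0]-c[1]; print(np.degrees(np.arctan2(d[1],d[0]))-90,np.linalg.norm(d));d=c[3]-c[2]; print(np.degrees(np.arctan2(d[1],d[0]))-90)
for u,v in [(429.81,172.55),(464.65,171.84),(391.23,207.45),(425.66,202.89),(465.2,224.)]: print(np.round(onz(f,u,v,18),1))
crop(s,340,90,510,250,4,"c_tub.png")
E
```

```text
[[632. 288. 155.]
 [600.  85. 155.]
 [470. 106. 155.]
 [506. 310. 155.]]
[552.29232393 197.29210883 155.        ]
-9.836436643236105
-9.181619890894899
-8.942679057226982 205.47236672940707
-9.97252347934193
[ 619.8 -221.6   18. ]
[ 623.3 -297.4   18. ]
[ 541.6 -138.5   18. ]
[ 553.4 -212.7   18. ]
[ 510.  -297.6   18. ]
```

View pics/c_tub.png

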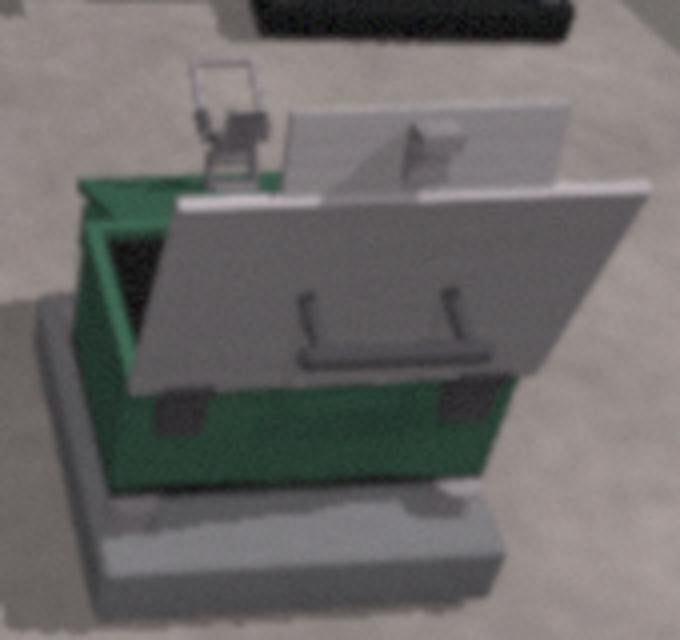

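>>> drive_tool([
  {"claw": 0,"dx": 0,"dy": 0,"dz": 0,"yaw": 1},
  {"claw": 0,"dx": 0,"dy": 0,"dz": 0,"yaw": 0.9},
  {"claw": 0,"dx": 1,"dy": -0.7,"dz": 0,"yaw": 0},
  {"claw": 0,"dx": 1,"dy": -0.7,"dz": 0,"yaw": 0},
  {"claw": 0,"dx": 1,"dy": -0.7,"dz": 0,"yaw": 0},
], grip_force=15)

```text
time_s: 0.92
ee_pos: [219.5, -511.1, 213.0]
ee_rot: [-179.9, 0.0, -1.0]
force: [-0.9, 0.1, 2.2]
gripper_width: 46.1
```

>>> drive_tool([
  {"claw": 0,"dx": 1,"dy": -0.75,"dz": 0.3,"yaw": -0.1},
  {"claw": 0,"dx": 1,"dy": -0.75,"dz": 0.3,"yaw": 0},
  {"claw": 0,"dx": 1,"dy": -0.75,"dz": 0.3,"yaw": 0},
  {"claw": 0,"dx": 1,"dy": -0.75,"dz": 0.3,"yaw": 0},
  {"claw": 0,"dx": 1,"dy": -0.75,"dz": 0.3,"yaw": 0},
])

```text
time_s: 1.55
ee_pos: [323.2, -434.3, 182.6]
ee_rot: [180.0, -0.0, -0.2]
force: [-0.1, -0.6, 0.2]
gripper_width: 45.8
```

>>> drive_tool([
  {"claw": 0,"dx": 1,"dy": -0.75,"dz": 0.3,"yaw": 0},
  {"claw": 0,"dx": 1,"dy": -0.75,"dz": 0.3,"yaw": 0},
  {"claw": 0,"dx": 1,"dy": -0.75,"dz": 0.3,"yaw": 0},
  {"claw": 0,"dx": 1,"dy": -0.75,"dz": 0.3,"yaw": 0},
  {"claw": 0,"dx": 1,"dy": -0.75,"dz": 0.3,"yaw": 0},
])

```text
time_s: 2.17
ee_pos: [426.6, -356.9, 151.6]
ee_rot: [180.0, -0.0, -0.2]
force: [0.2, -1.0, -0.3]
gripper_width: 45.3
```

>>> drive_tool([
  {"claw": 0,"dx": 1,"dy": -0.7,"dz": 0.3,"yaw": 0},
  {"claw": 0,"dx": 1,"dy": -0.7,"dz": 0.3,"yaw": 0},
  {"claw": 0,"dx": 1,"dy": -0.7,"dz": 0.3,"yaw": 0},
  {"claw": 0,"dx": 1,"dy": -0.7,"dz": 0.3,"yaw": 0},
])

```text
time_s: 2.68
ee_pos: [509.3, -299.0, 126.6]
ee_rot: [180.0, 0.0, -0.2]
force: [0.3, -0.2, -0.0]
gripper_width: 45.4
```

```bash
cat >> h.py <<'E'
def blobs(f,z=18,thr=75,mn=40,reg=None):
    g=f["color"].max(axis=2); m=((g<thr)*255).astype(np.uint8)
    if reg is not None:
        k=np.zeros_like(m);cv2.fillPoly(k,[np.int32(reg)],255);m&=k
    m=cv2.morphologyEx(m,cv2.MORPH_OPEN,np.ones((3,3),np.uint8)); out=[]
    for c in cv2.findContours(m,cv2.RETR_EXTERNAL,cv2.CHAIN_APPROX_NONE)[0]:
        a=cv2.contourArea(c)
        if a<mn: continue
        (_,_),(w,h),an=cv2.minAreaRect(c); M=cv2.moments(c); x,y=M['m10']/M['m00'],M['m01']/M['m00']
        cc,r=cv2.minEnclosingCircle(c)
        out.append((round(x,1),round(y,1),round(w,1),round(h,1),int(a),round(a/(np.pi*r*r),2),np.round(onz(f,x,y,z)[:2],1).tolist()))
    return out
def binreg(f):
    P=[(640,-92),(664,-340),(464,-360),(442,-110)]
    return [proj(f,(x,y,4)) for x,y in P]
E
python3 - <<'E'
from h import *
f=grab_frame("wrist"); cv2.imwrite("pics/d_w.png",f["color"]); print(proj(f,(510,-297.6,18)))
for b in blobs(f,mn=400): print(b)
f=grab_frame("top"); cv2.imwrite("pics/d_t.png",f["color"])
for b in blobs(f,reg=binreg(f)): print(b)
E
```

```text
[314.47820373 197.70186736]
(604.6, 273.1, 96.4, 25.0, 974, 0.13, [426.1, -605.4])
(297.8, 332.8, 639.0, 179.0, 73177, 0.22, [351.1, -277.9])
(11.6, 13.8, 33.0, 29.0, 660, 0.56, [670.3, -44.9])
(401.3, 235.1, 20.7, 10.9, 191, 0.53, [482.9, -160.5])
(434.2, 228.2, 10.0, 21.4, 181, 0.49, [499.3, -230.9])
(391.3, 207.3, 12.0, 13.0, 126, 0.82, [542.0, -138.6])
(425.7, 202.8, 12.0, 13.0, 129, 0.79, [553.5, -212.8])
(467.4, 214.2, 35.0, 46.0, 1467, 0.62, [531.1, -302.5])
(390.9, 177.2, 13.0, 13.0, 144, 0.71, [607.5, -137.1])
(464.7, 171.8, 12.0, 13.0, 132, 0.81, [623.5, -297.4])
(429.8, 172.3, 12.0, 13.0, 127, 0.83, [620.4, -221.6])
```

View pics/d_w.png

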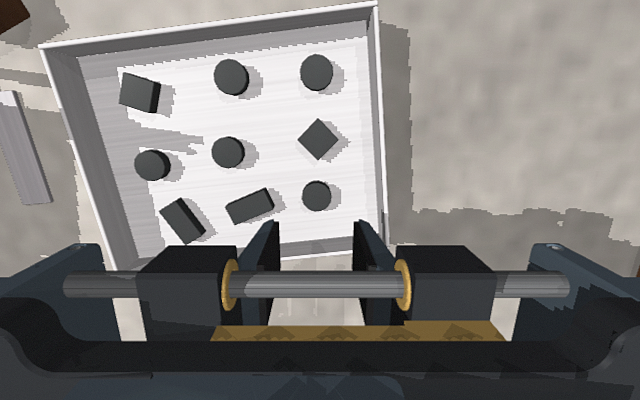

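>>> drive_tool([
  {"claw": 0,"dx": 0.05,"dy": -0.07,"dz": 1,"yaw": 0},
  {"claw": 0,"dx": 0,"dy": 0,"dz": 1,"yaw": 0},
  {"claw": 0,"dx": 0,"dy": 0,"dz": 1,"yaw": 0},
  {"claw": 0,"dx": 0,"dy": 0,"dz": 1,"yaw": 0},
  {"claw": 0,"dx": 0,"dy": 0,"dz": 1,"yaw": 0},
])

```text
time_s: 3.4
ee_pos: [509.9, -299.9, 26.1]
ee_rot: [179.8, -0.1, -0.0]
force: [0.2, -0.4, 0.5]
gripper_width: 45.7
```

>>> drive_tool([
  {"claw": 0,"dx": 0,"dy": 0,"dz": 0.75,"yaw": 0},
  {"claw": 0.5,"dx": 0,"dy": 0,"dz": 0,"yaw": 0},
  {"claw": 0.6,"dx": 0,"dy": 0,"dz": 0,"yaw": 0},
  {"claw": 0.6,"dx": 0,"dy": 0,"dz": 0,"yaw": 0},
], grip_force=20)

```text
time_s: 3.9
ee_pos: [509.0, -301.1, 10.9]
ee_rot: [179.8, -0.1, -0.1]
force: [-0.1, 0.4, -0.4]
gripper_width: 29.0
```

>>> drive_tool([
  {"claw": 0.6,"dx": 0,"dy": 0,"dz": -1,"yaw": 0},
  {"claw": 0.6,"dx": 0,"dy": 0,"dz": -1,"yaw": 0},
  {"claw": 0.6,"dx": 0,"dy": 0,"dz": -1,"yaw": 0},
  {"claw": 0.6,"dx": 0.2,"dy": -1,"dz": -1,"yaw": 0},
  {"claw": 0.6,"dx": 0.2,"dy": -1,"dz": -1,"yaw": 0},
])

```text
time_s: 4.53
ee_pos: [516.9, -261.0, 115.3]
ee_rot: [179.7, -0.2, -0.2]
force: [-0.3, -0.4, -0.4]
gripper_width: 28.9
```

>>> drive_tool([
  {"claw": 0.6,"dx": 0.2,"dy": -1,"dz": -1,"yaw": 0},
  {"claw": 0.6,"dx": 0.2,"dy": -1,"dz": -1,"yaw": 0},
  {"claw": 0.6,"dx": 0.2,"dy": -1,"dz": -1,"yaw": 0},
  {"claw": 0.6,"dx": 0.2,"dy": -1,"dz": -1,"yaw": 0},
  {"claw": 0.6,"dx": 0.2,"dy": -1,"dz": 0,"yaw": 0},
])

```text
time_s: 5.15
ee_pos: [538.7, -157.7, 203.1]
ee_rot: [179.5, -0.7, -0.2]
force: [0.6, 0.9, -1.4]
gripper_width: 29.1
```

>>> drive_tool([
  {"claw": 0.6,"dx": 0,"dy": -1,"dz": 0,"yaw": 0},
  {"claw": 0.6,"dx": 0,"dy": -1,"dz": 0,"yaw": 0},
  {"claw": 0.6,"dx": 0,"dy": -1,"dz": 0,"yaw": 0},
  {"claw": 0.6,"dx": 0,"dy": -1,"dz": 0,"yaw": 0},
  {"claw": 0.6,"dx": 0,"dy": -1,"dz": 0,"yaw": 0},
])

```text
time_s: 5.78
ee_pos: [537.7, -52.1, 202.6]
ee_rot: [179.5, -0.7, -0.1]
force: [0.8, -1.4, -0.0]
gripper_width: 28.9
```

>>> drive_tool([
  {"claw": 0.6,"dx": 0,"dy": -1,"dz": 0,"yaw": 0},
  {"claw": 0.6,"dx": 0,"dy": -1,"dz": 0,"yaw": 0},
  {"claw": 0.6,"dx": 0,"dy": -1,"dz": 0,"yaw": 0},
  {"claw": 0.6,"dx": 0,"dy": -1,"dz": 0,"yaw": 0},
  {"claw": 0.6,"dx": 0,"dy": -1,"dz": 0,"yaw": 0},
])

```text
time_s: 6.4
ee_pos: [535.3, 53.8, 200.5]
ee_rot: [179.5, -0.5, -0.1]
force: [0.1, -0.3, -0.4]
gripper_width: 29.4
```

>>> drive_tool([
  {"claw": 0.6,"dx": 0.25,"dy": -1,"dz": 0,"yaw": 0},
  {"claw": 0.6,"dx": 0.25,"dy": -1,"dz": 0,"yaw": 0},
  {"claw": 0.6,"dx": 0.2,"dy": -1,"dz": 0,"yaw": 0},
  {"claw": 0.6,"dx": 0.2,"dy": -1,"dz": 0,"yaw": 0},
  {"claw": 0.6,"dx": 0.2,"dy": -1,"dz": 0,"yaw": 0},
])

```text
time_s: 7.02
ee_pos: [556.9, 160.2, 199.0]
ee_rot: [179.4, -0.4, -0.1]
force: [0.6, 1.0, 0.3]
gripper_width: 29.2
```

>>> drive_tool([
  {"claw": 0.6,"dx": 0,"dy": -1,"dz": 0,"yaw": 0},
  {"claw": 0.6,"dx": 0,"dy": -1,"dz": 0.2,"yaw": 0},
  {"claw": 0.6,"dx": 0,"dy": -1,"dz": 0.5,"yaw": 0},
  {"claw": 0.6,"dx": 0,"dy": -1,"dz": 1,"yaw": 0},
  {"claw": 0.6,"dx": 0,"dy": 0,"dz": 1,"yaw": 0},
])

```text
time_s: 7.65
ee_pos: [557.9, 247.8, 142.3]
ee_rot: [179.5, -0.6, -0.0]
force: [0.3, -0.6, -0.5]
gripper_width: 28.6
```

>>> drive_tool([
  {"claw": 0.6,"dx": 0,"dy": 0,"dz": 1,"yaw": 0},
  {"claw": 0.6,"dx": 0,"dy": 0,"dz": 1,"yaw": 0},
  {"claw": 0.6,"dx": 0,"dy": 0,"dz": 0.5,"yaw": 0},
  {"claw": 0.2,"dx": 0,"dy": 0,"dz": 0,"yaw": 0},
  {"claw": 0,"dx": 0,"dy": 0,"dz": 0,"yaw": 0},
])

```text
time_s: 8.28
ee_pos: [556.3, 249.9, 87.1]
ee_rot: [179.4, -0.3, 0.1]
force: [-0.2, 0.4, 0.9]
gripper_width: 43.5
```

>>> drive_tool([
  {"claw": 0,"dx": 0,"dy": 0,"dz": -1,"yaw": 0},
  {"claw": 0,"dx": 0,"dy": 0,"dz": -1,"yaw": 0},
  {"claw": 0,"dx": 0,"dy": 0,"dz": -1,"yaw": 0},
  {"claw": 0,"dx": 0,"dy": 0,"dz": -1,"yaw": 0},
  {"claw": 0,"dx": 0,"dy": 1,"dz": -1,"yaw": 0},
])

```text
time_s: 8.9
ee_pos: [556.7, 232.0, 193.4]
ee_rot: [179.5, -0.6, 0.1]
force: [0.6, -0.4, 0.1]
gripper_width: 45.6
```

>>> drive_tool([
  {"claw": 0,"dx": 0,"dy": 1,"dz": 0,"yaw": 0},
  {"claw": 0,"dx": 0,"dy": 1,"dz": 0,"yaw": 0},
  {"claw": 0,"dx": 0,"dy": 1,"dz": 0,"yaw": 0},
  {"claw": 0,"dx": 0,"dy": 1,"dz": 0,"yaw": 0},
  {"claw": 0,"dx": 0,"dy": 1,"dz": 0,"yaw": 0},
])

```text
time_s: 9.52
ee_pos: [556.9, 125.7, 194.7]
ee_rot: [179.6, -0.7, 0.1]
force: [0.6, -0.8, 0.2]
gripper_width: 45.3
```

>>> drive_tool([
  {"claw": 0,"dx": 0,"dy": 1,"dz": 0,"yaw": 0},
  {"claw": 0,"dx": 0,"dy": 1,"dz": 0,"yaw": 0},
  {"claw": 0,"dx": 0,"dy": 1,"dz": 0,"yaw": 0},
  {"claw": 0,"dx": 0,"dy": 1,"dz": 0,"yaw": 0},
  {"claw": 0,"dx": 0,"dy": 1,"dz": 0,"yaw": 0},
])

```text
time_s: 10.15
ee_pos: [556.5, 18.1, 194.8]
ee_rot: [179.6, -0.6, 0.0]
force: [-0.3, 0.7, -0.4]
gripper_width: 45.8
```

```bash
cat > look.py <<'E'
import sys
from h import *
n=sys.argv[1]
f=grab_frame("top"); cv2.imwrite(f"pics/{n}_t.png",f["color"])
for b in blobs(f,reg=binreg(f)): print(b)
s=grab_frame("scene"); crop(s,140,90,510,300,2.1,f"{n}_s.png")
st=telemetry.state(); print(np.round(st["ee_pos"],1),np.round(st["ee_rot"],1),st["time_s"])
E
python3 look.py e
```

```text
(401.2, 234.7, 21.3, 10.9, 202, 0.54, [483.6, -160.5])
(433.8, 228.1, 10.6, 21.5, 194, 0.5, [499.6, -230.3])
(391.3, 207.3, 12.0, 13.0, 126, 0.82, [542.0, -138.6])
(425.7, 202.8, 12.0, 13.0, 129, 0.79, [553.5, -212.8])
(465.8, 198.4, 12.7, 13.4, 160, 0.77, [565.4, -299.4])
(390.8, 177.1, 13.0, 13.0, 145, 0.71, [607.6, -137.1])
(464.7, 171.8, 12.0, 13.0, 131, 0.81, [623.4, -297.5])
(429.9, 172.3, 12.0, 13.0, 127, 0.82, [620.3, -221.7])
(372.4, 179.8, 38.0, 5.0, 127, 0.11, [600.8, -97.3])
[556.5  17.4 194.8] [ 1.795e+02 -6.000e-01 -1.000e-01] 10.25
```

View pics/e_t.png

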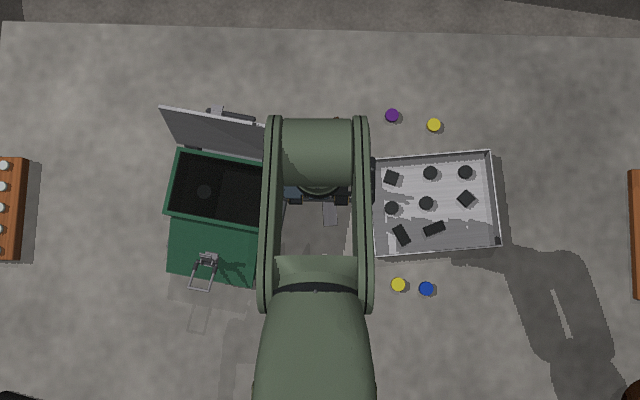

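>>> drive_tool([
  {"claw": 0.1,"dx": -0.1,"dy": 1,"dz": 0,"yaw": 0},
  {"claw": 0.1,"dx": -0.1,"dy": 1,"dz": 0,"yaw": 0},
  {"claw": 0.1,"dx": -0.1,"dy": 1,"dz": 0,"yaw": 0},
  {"claw": 0.1,"dx": -0.1,"dy": 1,"dz": 0,"yaw": 0},
  {"claw": 0.1,"dx": -0.1,"dy": 1,"dz": 0.5,"yaw": 0},
])

```text
time_s: 10.88
ee_pos: [547.0, -82.9, 185.7]
ee_rot: [179.7, -0.8, 0.0]
force: [-0.1, 0.4, 0.5]
gripper_width: 41.1
```

>>> drive_tool([
  {"claw": 0.1,"dx": -0.1,"dy": 1,"dz": 0.5,"yaw": 0},
  {"claw": 0.1,"dx": -0.1,"dy": 1,"dz": 1,"yaw": 0},
  {"claw": 0.1,"dx": 0,"dy": 0.45,"dz": 1,"yaw": 0},
  {"claw": 0.1,"dx": 0,"dy": 0,"dz": 1,"yaw": 0},
  {"claw": 0.1,"dx": 0,"dy": 0,"dz": 0.5,"yaw": 0},
])

```text
time_s: 11.5
ee_pos: [544.8, -133.3, 103.8]
ee_rot: [179.8, -0.9, -0.0]
force: [-0.7, 0.0, -0.4]
gripper_width: 41.2
```

>>> drive_tool([
  {"claw": 0.1,"dx": -0.13,"dy": 0.25,"dz": 0.8,"yaw": 0},
  {"claw": 0.1,"dx": 0,"dy": 0,"dz": 1,"yaw": 0},
  {"claw": 0.1,"dx": 0,"dy": 0,"dz": 1,"yaw": 0},
  {"claw": 0.1,"dx": 0,"dy": 0,"dz": 1,"yaw": 0},
])

```text
time_s: 12.0
ee_pos: [546.4, -137.6, 27.8]
ee_rot: [179.8, -1.3, 0.1]
force: [-0.6, 0.8, 0.4]
gripper_width: 40.9
```

>>> drive_tool([
  {"claw": 0.1,"dx": -0.2,"dy": 0,"dz": 0.8,"yaw": 0},
  {"claw": 0.1,"dx": 0,"dy": 0,"dz": 0.2,"yaw": 0},
  {"claw": 0.6,"dx": 0,"dy": 0,"dz": 0,"yaw": 0},
  {"claw": 0.6,"dx": 0,"dy": 0,"dz": 0,"yaw": 0},
  {"claw": 0.6,"dx": 0,"dy": 0,"dz": 0,"yaw": 0},
])

```text
time_s: 12.62
ee_pos: [544.9, -136.9, 8.3]
ee_rot: [179.8, -1.4, 0.1]
force: [0.3, 0.1, -1.1]
gripper_width: 29.1
```

>>> drive_tool([
  {"claw": 0.6,"dx": 0,"dy": 0,"dz": -1,"yaw": 0},
  {"claw": 0.6,"dx": 0,"dy": 0,"dz": -1,"yaw": 0},
  {"claw": 0.6,"dx": 0,"dy": 0,"dz": -1,"yaw": 0},
  {"claw": 0.6,"dx": 0.1,"dy": -0.5,"dz": -1,"yaw": 0},
  {"claw": 0.6,"dx": 0.1,"dy": -1,"dz": -1,"yaw": 0},
])

```text
time_s: 13.25
ee_pos: [546.0, -106.8, 111.7]
ee_rot: [179.8, -1.4, -0.0]
force: [0.6, 0.5, -0.2]
gripper_width: 28.9
```

>>> drive_tool([
  {"claw": 0.6,"dx": 0.1,"dy": -1,"dz": -1,"yaw": 0},
  {"claw": 0.6,"dx": 0.1,"dy": -1,"dz": -1,"yaw": 0},
  {"claw": 0.6,"dx": 0.1,"dy": -1,"dz": -1,"yaw": 0},
  {"claw": 0.6,"dx": 0.1,"dy": -1,"dz": -1,"yaw": 0},
  {"claw": 0.6,"dx": 0.1,"dy": -1,"dz": 0,"yaw": 0},
])

```text
time_s: 13.88
ee_pos: [555.3, -3.6, 198.7]
ee_rot: [179.8, -1.9, -0.1]
force: [-0.7, 0.4, 0.4]
gripper_width: 28.9
```

>>> drive_tool([
  {"claw": 0.6,"dx": 0,"dy": -1,"dz": 0,"yaw": 0},
  {"claw": 0.6,"dx": 0,"dy": -1,"dz": 0,"yaw": 0},
  {"claw": 0.6,"dx": 0,"dy": -1,"dz": 0,"yaw": 0},
  {"claw": 0.6,"dx": 0,"dy": -1,"dz": 0,"yaw": 0},
  {"claw": 0.6,"dx": 0,"dy": -1,"dz": 0,"yaw": 0},
])

```text
time_s: 14.5
ee_pos: [555.4, 99.8, 201.2]
ee_rot: [179.8, -2.2, -0.1]
force: [-0.3, -0.4, 0.1]
gripper_width: 29.0
```

>>> drive_tool([
  {"claw": 0.6,"dx": 0,"dy": -1,"dz": 0,"yaw": 0},
  {"claw": 0.6,"dx": 0,"dy": -1,"dz": 0,"yaw": 0},
  {"claw": 0.6,"dx": 0,"dy": -1,"dz": 0.2,"yaw": 0},
  {"claw": 0.6,"dx": 0,"dy": -1,"dz": 0.5,"yaw": 0},
  {"claw": 0.6,"dx": 0,"dy": -1,"dz": 1,"yaw": 0},
])

```text
time_s: 15.12
ee_pos: [557.8, 205.9, 167.4]
ee_rot: [179.9, -2.5, -0.1]
force: [-0.0, -0.3, -1.5]
gripper_width: 28.9
```

>>> drive_tool([
  {"claw": 0.6,"dx": 0,"dy": 0,"dz": 1,"yaw": 0},
  {"claw": 0.6,"dx": 0,"dy": 0,"dz": 1,"yaw": 0},
  {"claw": 0.6,"dx": 0,"dy": 0,"dz": 1,"yaw": 0},
  {"claw": 0.2,"dx": 0,"dy": 0,"dz": 0,"yaw": 0},
  {"claw": 0,"dx": 0,"dy": 0,"dz": 0,"yaw": 0},
])

```text
time_s: 15.75
ee_pos: [558.3, 210.6, 100.9]
ee_rot: [179.8, -2.1, 0.1]
force: [0.6, 1.1, 1.0]
gripper_width: 43.5
```

>>> drive_tool([
  {"claw": 0,"dx": 0,"dy": 0,"dz": -1,"yaw": 0},
  {"claw": 0,"dx": 0,"dy": 0,"dz": -1,"yaw": 0},
  {"claw": 0,"dx": 0,"dy": 0,"dz": -1,"yaw": 0},
  {"claw": 0,"dx": 0,"dy": 0,"dz": -1,"yaw": 0},
  {"claw": 0,"dx": 0,"dy": 1,"dz": -0.8,"yaw": 0},
])

```text
time_s: 16.38
ee_pos: [555.6, 192.2, 203.0]
ee_rot: [179.8, -2.4, 0.2]
force: [-0.3, 0.1, 0.3]
gripper_width: 45.5
```

>>> drive_tool([
  {"claw": 0,"dx": 0,"dy": 1,"dz": 0,"yaw": 0},
  {"claw": 0,"dx": 0,"dy": 1,"dz": 0,"yaw": 0},
  {"claw": 0,"dx": 0,"dy": 1,"dz": 0,"yaw": 0},
  {"claw": 0,"dx": 0,"dy": 1,"dz": 0,"yaw": 0},
  {"claw": 0,"dx": 0,"dy": 1,"dz": 0,"yaw": 0},
])

```text
time_s: 17.0
ee_pos: [554.1, 82.2, 202.2]
ee_rot: [179.8, -2.2, 0.0]
force: [-0.1, 0.4, 0.8]
gripper_width: 45.8
```

>>> drive_tool([
  {"claw": 0,"dx": 0,"dy": 1,"dz": 0,"yaw": 0},
  {"claw": 0,"dx": 0,"dy": 1,"dz": 0,"yaw": 0},
  {"claw": 0,"dx": 0,"dy": 1,"dz": 0,"yaw": 0},
  {"claw": 0,"dx": 0,"dy": 1,"dz": 0,"yaw": 0},
  {"claw": 0,"dx": 0,"dy": 1,"dz": 0,"yaw": 0},
])

```text
time_s: 17.62
ee_pos: [549.1, -28.6, 197.6]
ee_rot: [179.7, -1.6, -0.3]
force: [-0.1, 0.4, 0.8]
gripper_width: 45.3
```

```bash
python3 look.py f
```

```text
(433.9, 228.1, 10.6, 21.5, 189, 0.49, [499.5, -230.3])
(425.7, 202.9, 12.0, 13.0, 130, 0.8, [553.4, -212.7])
(465.8, 198.3, 12.7, 13.4, 159, 0.76, [565.5, -299.3])
(464.7, 171.8, 12.0, 13.0, 131, 0.81, [623.5, -297.5])
(429.8, 172.5, 13.0, 13.0, 132, 0.86, [619.9, -221.6])
(389.4, 210.8, 91.0, 27.0, 903, 0.14, [534.2, -134.7])
[549.1 -29.4 197.5] [179.6  -1.6  -0.5] 17.725
```

View pics/f_t.png

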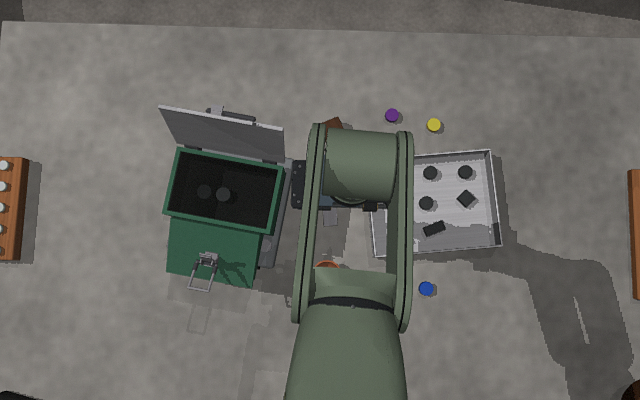

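>>> drive_tool([
  {"claw": 0,"dx": 0.05,"dy": 1,"dz": 0,"yaw": -0.05},
  {"claw": 0,"dx": 0.05,"dy": 1,"dz": 0,"yaw": 0},
  {"claw": 0,"dx": 0.05,"dy": 1,"dz": 0,"yaw": 0},
  {"claw": 0,"dx": 0.05,"dy": 1,"dz": 0,"yaw": 0},
  {"claw": 0,"dx": 0.05,"dy": 1,"dz": 0,"yaw": 0},
])

```text
time_s: 18.35
ee_pos: [551.1, -132.8, 195.3]
ee_rot: [179.8, -1.3, -0.1]
force: [0.6, 0.8, -0.4]
gripper_width: 45.7
```

>>> drive_tool([
  {"claw": 0,"dx": 0,"dy": 1,"dz": 0.5,"yaw": 0},
  {"claw": 0,"dx": 0,"dy": 1,"dz": 1,"yaw": 0},
  {"claw": 0,"dx": 0,"dy": 1,"dz": 1,"yaw": 0},
  {"claw": 0,"dx": 0,"dy": 0.4,"dz": 1,"yaw": 0},
  {"claw": 0,"dx": 0,"dy": 0,"dz": 1,"yaw": 0},
])

```text
time_s: 18.98
ee_pos: [552.9, -208.5, 101.3]
ee_rot: [179.8, -1.4, -0.2]
force: [0.3, 0.4, -0.2]
gripper_width: 45.4
```

>>> drive_tool([
  {"claw": 0,"dx": -0.05,"dy": 0.2,"dz": 0.8,"yaw": 0},
  {"claw": 0,"dx": 0,"dy": 0,"dz": 1,"yaw": 0},
  {"claw": 0,"dx": 0,"dy": 0,"dz": 1,"yaw": 0},
  {"claw": 0,"dx": 0,"dy": 0,"dz": 1,"yaw": 0},
])

```text
time_s: 19.48
ee_pos: [552.8, -215.4, 20.6]
ee_rot: [179.8, -1.3, -0.3]
force: [-0.1, -0.3, -0.3]
gripper_width: 45.6
```

>>> drive_tool([
  {"claw": 0,"dx": 0,"dy": 0,"dz": 0.7,"yaw": 0},
  {"claw": 0,"dx": 0,"dy": 0,"dz": 0.1,"yaw": 0},
  {"claw": 0.6,"dx": 0,"dy": 0,"dz": 0,"yaw": 0},
  {"claw": 0.6,"dx": 0,"dy": 0,"dz": 0,"yaw": 0},
  {"claw": 0.6,"dx": 0,"dy": 0,"dz": 0,"yaw": 0},
])

```text
time_s: 20.1
ee_pos: [553.3, -216.3, 4.9]
ee_rot: [179.8, -1.4, -0.3]
force: [-0.7, 0.2, 1.7]
gripper_width: 29.4
```

>>> drive_tool([
  {"claw": 0.6,"dx": 0,"dy": 0,"dz": -1,"yaw": 0},
  {"claw": 0.6,"dx": 0,"dy": 0,"dz": -1,"yaw": 0},
  {"claw": 0.6,"dx": 0,"dy": 0,"dz": -1,"yaw": 0},
  {"claw": 0.6,"dx": 0,"dy": -0.5,"dz": -1,"yaw": 0},
  {"claw": 0.6,"dx": 0,"dy": -1,"dz": -1,"yaw": 0},
])

```text
time_s: 20.72
ee_pos: [549.3, -186.2, 104.0]
ee_rot: [179.9, -1.0, -0.4]
force: [-0.5, -0.0, -0.4]
gripper_width: 29.6
```

>>> drive_tool([
  {"claw": 0.6,"dx": 0,"dy": -1,"dz": -1,"yaw": 0},
  {"claw": 0.6,"dx": 0,"dy": -1,"dz": -1,"yaw": 0},
  {"claw": 0.6,"dx": 0,"dy": -1,"dz": -1,"yaw": 0},
  {"claw": 0.6,"dx": 0,"dy": -1,"dz": -1,"yaw": 0},
  {"claw": 0.6,"dx": 0,"dy": -1,"dz": -0.5,"yaw": 0},
])

```text
time_s: 21.35
ee_pos: [547.9, -83.3, 195.9]
ee_rot: [179.9, -1.0, -0.4]
force: [-0.1, -0.6, -0.5]
gripper_width: 29.3
```

>>> drive_tool([
  {"claw": 0.6,"dx": 0,"dy": -1,"dz": 0,"yaw": 0},
  {"claw": 0.6,"dx": 0,"dy": -1,"dz": 0,"yaw": 0},
  {"claw": 0.6,"dx": 0,"dy": -1,"dz": 0,"yaw": 0},
  {"claw": 0.6,"dx": 0,"dy": -1,"dz": 0,"yaw": 0},
  {"claw": 0.6,"dx": 0,"dy": -1,"dz": 0,"yaw": 0},
])

```text
time_s: 21.98
ee_pos: [547.4, 21.5, 193.8]
ee_rot: [179.9, -0.8, -0.4]
force: [0.2, -0.3, 0.1]
gripper_width: 29.5
```

>>> drive_tool([
  {"claw": 0.6,"dx": 0,"dy": -1,"dz": 0,"yaw": 0},
  {"claw": 0.6,"dx": 0,"dy": -1,"dz": 0,"yaw": 0},
  {"claw": 0.6,"dx": 0,"dy": -1,"dz": 0,"yaw": 0},
  {"claw": 0.6,"dx": 0,"dy": -1,"dz": 0,"yaw": 0},
  {"claw": 0.6,"dx": 0,"dy": -1,"dz": 0,"yaw": 0},
])

```text
time_s: 22.6
ee_pos: [545.9, 126.3, 190.1]
ee_rot: [179.8, -0.4, -0.4]
force: [0.2, 0.6, 0.2]
gripper_width: 29.1
```

>>> drive_tool([
  {"claw": 0.6,"dx": 0,"dy": -1,"dz": 0.3,"yaw": 0},
  {"claw": 0.6,"dx": 0,"dy": -0.5,"dz": 1,"yaw": 0},
  {"claw": 0.6,"dx": 0,"dy": 0,"dz": 1,"yaw": 0},
  {"claw": 0.6,"dx": 0,"dy": 0,"dz": 1,"yaw": 0},
  {"claw": 0.6,"dx": 0,"dy": 0,"dz": 1,"yaw": 0},
])

```text
time_s: 23.22
ee_pos: [546.9, 162.2, 100.5]
ee_rot: [179.9, -0.5, -0.2]
force: [-0.5, -0.5, -0.6]
gripper_width: 29.2
```

>>> drive_tool([
  {"claw": 0.6,"dx": 0,"dy": 0,"dz": 0.6,"yaw": 0},
  {"claw": 0.2,"dx": 0,"dy": 0,"dz": 0,"yaw": 0},
  {"claw": 0,"dx": 0,"dy": 0,"dz": 0,"yaw": 0},
  {"claw": 0,"dx": 0,"dy": 0,"dz": -1,"yaw": 0},
  {"claw": 0,"dx": 0,"dy": 0,"dz": -1,"yaw": 0},
])

```text
time_s: 23.85
ee_pos: [545.8, 163.1, 127.3]
ee_rot: [179.8, -0.3, -0.2]
force: [-0.3, 0.3, -0.3]
gripper_width: 45.4
```

>>> drive_tool([
  {"claw": 0,"dx": 0,"dy": 0,"dz": -1,"yaw": 0},
  {"claw": 0,"dx": 0,"dy": 0,"dz": -1,"yaw": 0},
  {"claw": 0,"dx": 0,"dy": 0.8,"dz": -1,"yaw": 0},
  {"claw": 0,"dx": 0,"dy": 1,"dz": 0,"yaw": 0},
  {"claw": 0,"dx": 0,"dy": 1,"dz": 0,"yaw": 0},
])

```text
time_s: 24.48
ee_pos: [547.4, 106.6, 194.7]
ee_rot: [180.0, -0.9, -0.1]
force: [0.8, -0.1, -0.2]
gripper_width: 45.7
```

>>> drive_tool([
  {"claw": 0,"dx": 0,"dy": 1,"dz": 0,"yaw": -0.05},
  {"claw": 0,"dx": 0,"dy": 1,"dz": 0,"yaw": 0},
  {"claw": 0,"dx": 0,"dy": 1,"dz": 0,"yaw": 0},
  {"claw": 0,"dx": 0,"dy": 1,"dz": 0,"yaw": 0},
  {"claw": 0,"dx": 0,"dy": 1,"dz": 0,"yaw": 0},
])

```text
time_s: 25.1
ee_pos: [544.4, -2.0, 190.3]
ee_rot: [179.9, -0.5, 0.1]
force: [-0.1, 0.0, 0.2]
gripper_width: 45.4
```

```bash
python3 look.py g
```

```text
(401.3, 234.8, 21.3, 10.9, 201, 0.54, [483.6, -160.5])
(433.8, 228.1, 10.2, 21.5, 188, 0.49, [499.5, -230.2])
(465.8, 198.3, 12.7, 13.4, 158, 0.76, [565.6, -299.3])
(393.0, 177.2, 13.0, 9.0, 90, 0.56, [607.5, -141.8])
(464.7, 171.8, 12.0, 13.0, 132, 0.81, [623.5, -297.5])
(429.8, 172.5, 13.0, 13.0, 132, 0.85, [619.9, -221.7])
(372.5, 184.2, 45.0, 4.0, 125, 0.08, [591.0, -97.6])
[544.4  -2.7 190.3] [179.9  -0.5  -0. ] 25.2
```

View pics/g_t.png

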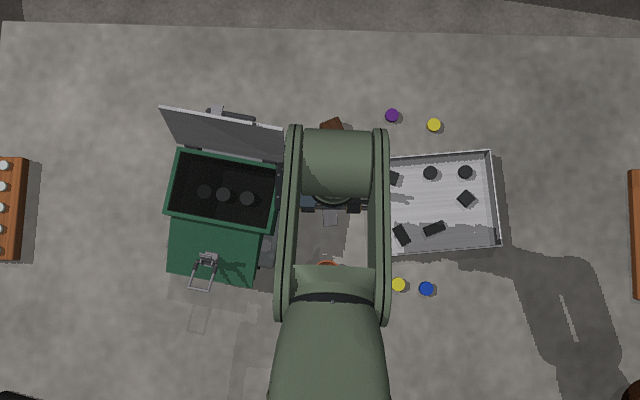

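>>> drive_tool([
  {"claw": 0,"dx": 0.35,"dy": 1,"dz": 0,"yaw": 0},
  {"claw": 0,"dx": 0.35,"dy": 1,"dz": 0,"yaw": 0},
  {"claw": 0,"dx": 0.35,"dy": 1,"dz": 0,"yaw": 0},
  {"claw": 0,"dx": 0.35,"dy": 1,"dz": 0,"yaw": 0},
  {"claw": 0,"dx": 0.35,"dy": 1,"dz": 0,"yaw": 0},
])

```text
time_s: 25.82
ee_pos: [579.8, -106.6, 189.0]
ee_rot: [180.0, -0.3, 0.0]
force: [-0.6, -0.3, -0.1]
gripper_width: 45.5
```

>>> drive_tool([
  {"claw": 0,"dx": 0.4,"dy": 1,"dz": 0,"yaw": 0},
  {"claw": 0,"dx": 0.4,"dy": 1,"dz": 0.3,"yaw": 0},
  {"claw": 0,"dx": 0.4,"dy": 1,"dz": 1,"yaw": 0},
  {"claw": 0,"dx": 0.4,"dy": 1,"dz": 1,"yaw": 0},
  {"claw": 0,"dx": 0.35,"dy": 1,"dz": 1,"yaw": 0},
])

```text
time_s: 26.45
ee_pos: [622.4, -214.0, 119.1]
ee_rot: [180.0, -0.4, -0.0]
force: [0.4, 0.1, 0.1]
gripper_width: 45.9
```

>>> drive_tool([
  {"claw": 0,"dx": -0.1,"dy": 0.3,"dz": 0.8,"yaw": 0},
  {"claw": 0,"dx": 0,"dy": 0,"dz": 1,"yaw": 0},
  {"claw": 0,"dx": 0,"dy": 0,"dz": 1,"yaw": 0},
  {"claw": 0,"dx": 0,"dy": 0,"dz": 1,"yaw": 0},
  {"claw": 0,"dx": 0,"dy": 0,"dz": 0.8,"yaw": 0},
])

```text
time_s: 27.08
ee_pos: [617.2, -220.7, 16.9]
ee_rot: [-179.8, 0.1, -0.1]
force: [-0.2, -0.2, -0.3]
gripper_width: 45.9
```

```bash
python3 - <<'E'
from h import *
f=grab_frame("wrist"); cv2.imwrite("pics/h_w.png",f["color"]); print(proj(f,(620,-221.7,18)),telemetry.state()["ee_pos"])
E
```

```text
[317.25917886 241.18930696] [ 615.8624777  -220.17325905   14.73521044]
```

View pics/h_w.png

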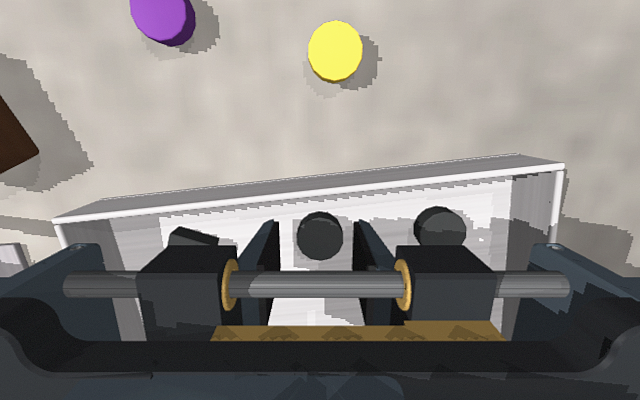

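>>> drive_tool([
  {"claw": 0,"dx": 0.25,"dy": 0.05,"dz": 0.4,"yaw": 0},
  {"claw": 0.6,"dx": 0,"dy": 0,"dz": 0,"yaw": 0},
  {"claw": 0.6,"dx": 0,"dy": 0,"dz": 0,"yaw": 0},
  {"claw": 0.6,"dx": 0,"dy": 0,"dz": 0,"yaw": 0},
])

```text
time_s: 27.62
ee_pos: [622.1, -221.3, 7.1]
ee_rot: [-179.7, 0.2, -0.1]
force: [-0.5, 0.1, 0.3]
gripper_width: 29.8
```

>>> drive_tool([
  {"claw": 0.6,"dx": 0,"dy": 0,"dz": -1,"yaw": 0},
  {"claw": 0.6,"dx": 0,"dy": 0,"dz": -1,"yaw": 0},
  {"claw": 0.6,"dx": 0,"dy": 0,"dz": -1,"yaw": 0},
  {"claw": 0.6,"dx": -0.2,"dy": -0.5,"dz": -1,"yaw": 0},
  {"claw": 0.6,"dx": -0.4,"dy": -1,"dz": -1,"yaw": 0},
])

```text
time_s: 28.25
ee_pos: [609.6, -191.3, 110.8]
ee_rot: [-179.7, 0.2, -0.2]
force: [-0.0, 1.2, -0.7]
gripper_width: 28.7
```

>>> drive_tool([
  {"claw": 0.6,"dx": -0.3,"dy": -1,"dz": -1,"yaw": 0},
  {"claw": 0.6,"dx": -0.3,"dy": -1,"dz": -1,"yaw": 0},
  {"claw": 0.6,"dx": -0.3,"dy": -1,"dz": -1,"yaw": 0},
  {"claw": 0.6,"dx": -0.3,"dy": -1,"dz": -1,"yaw": 0},
  {"claw": 0.6,"dx": -0.3,"dy": -1,"dz": -0.5,"yaw": 0},
])

```text
time_s: 28.88
ee_pos: [578.1, -84.2, 209.2]
ee_rot: [-179.7, 0.0, -0.1]
force: [0.7, -0.1, -0.6]
gripper_width: 29.2
```

>>> drive_tool([
  {"claw": 0.6,"dx": -0.3,"dy": -1,"dz": 0,"yaw": 0},
  {"claw": 0.6,"dx": -0.3,"dy": -1,"dz": 0,"yaw": 0},
  {"claw": 0.6,"dx": -0.3,"dy": -1,"dz": 0,"yaw": 0},
  {"claw": 0.6,"dx": -0.3,"dy": -1,"dz": 0,"yaw": 0},
  {"claw": 0.6,"dx": -0.3,"dy": -1,"dz": 0,"yaw": 0},
])

```text
time_s: 29.5
ee_pos: [544.7, 23.1, 207.9]
ee_rot: [-179.7, 0.3, -0.1]
force: [-0.5, 0.1, -0.2]
gripper_width: 29.3
```

>>> drive_tool([
  {"claw": 0.6,"dx": -0.1,"dy": -1,"dz": 0,"yaw": 0},
  {"claw": 0.6,"dx": -0.1,"dy": -1,"dz": 0,"yaw": 0},
  {"claw": 0.6,"dx": -0.1,"dy": -1,"dz": 0,"yaw": 0},
  {"claw": 0.6,"dx": -0.1,"dy": -1,"dz": 0,"yaw": 0},
  {"claw": 0.6,"dx": -0.1,"dy": -1,"dz": 0,"yaw": 0},
])

```text
time_s: 30.12
ee_pos: [530.6, 129.7, 204.8]
ee_rot: [-179.7, 0.7, -0.1]
force: [-0.2, 0.0, -0.1]
gripper_width: 29.2
```

>>> drive_tool([
  {"claw": 0.6,"dx": -0.1,"dy": -1,"dz": 0,"yaw": 0},
  {"claw": 0.6,"dx": -0.1,"dy": -1,"dz": 0,"yaw": 0},
  {"claw": 0.6,"dx": 0,"dy": -1,"dz": 0,"yaw": 0},
  {"claw": 0.6,"dx": 0,"dy": -1,"dz": 0.5,"yaw": 0},
  {"claw": 0.6,"dx": 0,"dy": -0.8,"dz": 1,"yaw": 0},
])

```text
time_s: 30.75
ee_pos: [524.1, 232.7, 172.6]
ee_rot: [-179.8, 0.8, -0.0]
force: [-0.1, -0.2, -1.0]
gripper_width: 29.5
```

>>> drive_tool([
  {"claw": 0.6,"dx": 0,"dy": 0,"dz": 1,"yaw": 0},
  {"claw": 0.6,"dx": 0,"dy": 0,"dz": 1,"yaw": 0},
  {"claw": 0.6,"dx": 0,"dy": 0,"dz": 1,"yaw": 0},
])

```text
time_s: 31.12
ee_pos: [523.4, 236.5, 108.5]
ee_rot: [-179.8, 0.7, 0.1]
force: [1.5, -0.4, 1.1]
gripper_width: 29.2
```

>>> drive_tool([
  {"claw": 0.6,"dx": 0.1,"dy": 0,"dz": 0,"yaw": 0},
  {"claw": 0.2,"dx": 0,"dy": 0,"dz": 0,"yaw": 0},
  {"claw": 0,"dx": 0,"dy": 0,"dz": 0,"yaw": 0},
  {"claw": 0,"dx": 0,"dy": 0,"dz": -1,"yaw": 0},
  {"claw": 0,"dx": 0,"dy": 0,"dz": -1,"yaw": 0},
])

```text
time_s: 31.75
ee_pos: [525.1, 236.7, 147.5]
ee_rot: [-179.9, 1.0, 0.1]
force: [0.7, 1.0, -0.1]
gripper_width: 45.6
```

>>> drive_tool([
  {"claw": 0,"dx": 0,"dy": 0,"dz": -1,"yaw": 0},
  {"claw": 0,"dx": 0,"dy": 0,"dz": -1,"yaw": 0},
  {"claw": 0,"dx": 0.2,"dy": 1,"dz": -0.6,"yaw": 0},
  {"claw": 0,"dx": 0.2,"dy": 1,"dz": 0,"yaw": 0},
  {"claw": 0,"dx": 0.2,"dy": 1,"dz": 0,"yaw": 0},
])

```text
time_s: 32.38
ee_pos: [538.6, 173.5, 203.8]
ee_rot: [-179.8, 0.8, 0.2]
force: [0.3, -0.2, -0.8]
gripper_width: 45.6
```

>>> drive_tool([
  {"claw": 0,"dx": 0.2,"dy": 1,"dz": 0,"yaw": 0},
  {"claw": 0,"dx": 0.2,"dy": 1,"dz": 0,"yaw": 0},
  {"claw": 0,"dx": 0.2,"dy": 1,"dz": 0,"yaw": 0},
  {"claw": 0,"dx": 0.2,"dy": 1,"dz": 0,"yaw": 0},
  {"claw": 0,"dx": 0.2,"dy": 1,"dz": 0,"yaw": 0},
])

```text
time_s: 33.0
ee_pos: [556.2, 61.6, 198.8]
ee_rot: [180.0, 1.3, -0.2]
force: [0.1, 0.6, 0.6]
gripper_width: 45.7
```

>>> drive_tool([
  {"claw": 0,"dx": 0.3,"dy": 1,"dz": 0,"yaw": 0},
  {"claw": 0,"dx": 0.3,"dy": 1,"dz": 0,"yaw": 0},
  {"claw": 0,"dx": 0.3,"dy": 1,"dz": 0,"yaw": 0},
])

```text
time_s: 33.38
ee_pos: [571.6, -5.6, 195.5]
ee_rot: [179.9, 1.6, -0.4]
force: [1.0, -0.7, 0.3]
gripper_width: 45.8
```

```bash
python3 look.py i
```

```text
(401.7, 235.3, 20.6, 11.4, 184, 0.54, [482.4, -161.5])
(433.9, 227.9, 10.6, 21.5, 195, 0.5, [500.0, -230.5])
(465.8, 198.3, 12.7, 13.4, 159, 0.76, [565.5, -299.3])
(464.8, 171.8, 12.0, 13.0, 130, 0.8, [623.4, -297.7])
(374.9, 193.1, 67.0, 8.0, 405, 0.11, [571.8, -102.9])
[571.9  -6.5 195.4] [179.9   1.6  -0.6] 33.475
```

View pics/i_t.png

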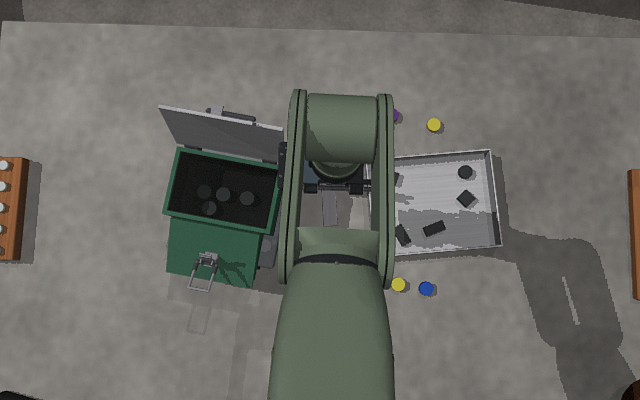

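>>> drive_tool([
  {"claw": 0,"dx": 0.2,"dy": 1,"dz": 0,"yaw": -0.07},
  {"claw": 0,"dx": 0.2,"dy": 1,"dz": 0,"yaw": 0},
  {"claw": 0,"dx": 0.2,"dy": 1,"dz": 0,"yaw": 0},
  {"claw": 0,"dx": 0.2,"dy": 1,"dz": 0,"yaw": 0},
  {"claw": 0,"dx": 0.2,"dy": 1,"dz": 0,"yaw": 0},
])

```text
time_s: 34.1
ee_pos: [590.5, -111.5, 193.2]
ee_rot: [-180.0, 1.9, 0.0]
force: [0.6, -0.7, -0.3]
gripper_width: 45.3
```

>>> drive_tool([
  {"claw": 0,"dx": 0.2,"dy": 1,"dz": 0,"yaw": 0},
  {"claw": 0,"dx": 0.2,"dy": 1,"dz": 0,"yaw": 0},
  {"claw": 0,"dx": 0.2,"dy": 1,"dz": 0,"yaw": 0},
  {"claw": 0,"dx": 0.2,"dy": 1,"dz": 0,"yaw": 0},
  {"claw": 0,"dx": 0.2,"dy": 1,"dz": 0,"yaw": 0},
])

```text
time_s: 34.72
ee_pos: [612.0, -218.8, 192.4]
ee_rot: [-180.0, 1.8, -0.0]
force: [-0.0, -0.8, 0.1]
gripper_width: 45.7
```

>>> drive_tool([
  {"claw": 0,"dx": 0.1,"dy": 1,"dz": 0.5,"yaw": 0},
  {"claw": 0,"dx": 0.1,"dy": 1,"dz": 1,"yaw": 0},
  {"claw": 0,"dx": 0,"dy": 1,"dz": 1,"yaw": 0},
  {"claw": 0,"dx": 0,"dy": 0.7,"dz": 1,"yaw": 0},
  {"claw": 0,"dx": 0,"dy": 0,"dz": 1,"yaw": 0},
])

```text
time_s: 35.35
ee_pos: [612.6, -299.9, 95.4]
ee_rot: [-180.0, 1.9, -0.1]
force: [0.1, 0.7, -0.2]
gripper_width: 45.9
```

>>> drive_tool([
  {"claw": 0,"dx": 0.35,"dy": -0.1,"dz": 0.5,"yaw": 0},
  {"claw": 0,"dx": 0.35,"dy": 0,"dz": 1,"yaw": 0},
  {"claw": 0,"dx": 0,"dy": 0,"dz": 1,"yaw": 0},
  {"claw": 0,"dx": 0,"dy": 0,"dz": 1,"yaw": 0},
])

```text
time_s: 35.85
ee_pos: [625.7, -297.4, 19.1]
ee_rot: [-179.9, 1.9, -0.0]
force: [-0.1, -0.3, -0.2]
gripper_width: 45.6
```

>>> drive_tool([
  {"claw": 0,"dx": -0.1,"dy": 0,"dz": 0.5,"yaw": 0},
  {"claw": 0.6,"dx": 0,"dy": 0,"dz": 0.05,"yaw": 0},
  {"claw": 0.6,"dx": 0,"dy": 0,"dz": 0,"yaw": 0},
  {"claw": 0.6,"dx": 0,"dy": 0,"dz": 0,"yaw": 0},
])

```text
time_s: 36.35
ee_pos: [624.0, -296.6, 6.5]
ee_rot: [-179.9, 1.9, 0.0]
force: [0.4, -0.8, 0.1]
gripper_width: 29.6
```

>>> drive_tool([
  {"claw": 0.6,"dx": 0,"dy": 0,"dz": -1,"yaw": 0},
  {"claw": 0.6,"dx": 0,"dy": 0,"dz": -1,"yaw": 0},
  {"claw": 0.6,"dx": 0,"dy": 0,"dz": -1,"yaw": 0},
  {"claw": 0.6,"dx": -0.2,"dy": -0.5,"dz": -1,"yaw": 0},
  {"claw": 0.6,"dx": -0.3,"dy": -1,"dz": -1,"yaw": 0},
])

```text
time_s: 36.98
ee_pos: [617.1, -266.3, 111.3]
ee_rot: [-179.9, 1.9, -0.1]
force: [-1.0, 0.8, -0.7]
gripper_width: 29.2
```

>>> drive_tool([
  {"claw": 0.6,"dx": -0.3,"dy": -1,"dz": -1,"yaw": 0},
  {"claw": 0.6,"dx": -0.3,"dy": -1,"dz": -1,"yaw": 0},
  {"claw": 0.6,"dx": -0.3,"dy": -1,"dz": -1,"yaw": 0},
  {"claw": 0.6,"dx": -0.3,"dy": -1,"dz": -1,"yaw": 0},
  {"claw": 0.6,"dx": -0.3,"dy": -1,"dz": -0.5,"yaw": 0},
])

```text
time_s: 37.6
ee_pos: [587.9, -157.3, 210.7]
ee_rot: [-179.9, 1.7, 0.1]
force: [0.1, 0.9, -1.0]
gripper_width: 29.0
```

>>> drive_tool([
  {"claw": 0.6,"dx": -0.3,"dy": -1,"dz": 0,"yaw": 0},
  {"claw": 0.6,"dx": -0.3,"dy": -1,"dz": 0,"yaw": 0},
  {"claw": 0.6,"dx": -0.3,"dy": -1,"dz": 0,"yaw": 0},
  {"claw": 0.6,"dx": -0.3,"dy": -1,"dz": 0,"yaw": 0},
  {"claw": 0.6,"dx": -0.3,"dy": -1,"dz": 0,"yaw": 0},
])

```text
time_s: 38.22
ee_pos: [554.6, -50.1, 210.3]
ee_rot: [-179.9, 1.9, 0.1]
force: [0.1, 0.6, -0.1]
gripper_width: 29.3
```

>>> drive_tool([
  {"claw": 0.6,"dx": -0.3,"dy": -1,"dz": 0,"yaw": 0},
  {"claw": 0.6,"dx": -0.3,"dy": -1,"dz": 0,"yaw": 0},
  {"claw": 0.6,"dx": -0.3,"dy": -1,"dz": 0,"yaw": 0},
  {"claw": 0.6,"dx": -0.3,"dy": -1,"dz": 0,"yaw": 0},
  {"claw": 0.6,"dx": -0.3,"dy": -1,"dz": 0,"yaw": 0},
])

```text
time_s: 38.85
ee_pos: [522.1, 56.8, 211.4]
ee_rot: [-179.8, 1.9, 0.1]
force: [0.0, 0.1, -0.5]
gripper_width: 28.9
```

>>> drive_tool([
  {"claw": 0.6,"dx": 0,"dy": -1,"dz": 0,"yaw": 0},
  {"claw": 0.6,"dx": 0,"dy": -1,"dz": 0,"yaw": 0},
  {"claw": 0.6,"dx": 0,"dy": -1,"dz": 0,"yaw": 0},
  {"claw": 0.6,"dx": 0,"dy": -1,"dz": 0,"yaw": 0},
  {"claw": 0.6,"dx": 0,"dy": -1,"dz": 0.5,"yaw": 0},
])

```text
time_s: 39.48
ee_pos: [519.7, 163.7, 202.6]
ee_rot: [-179.8, 1.8, 0.1]
force: [0.1, -0.3, -0.8]
gripper_width: 29.5
```

>>> drive_tool([
  {"claw": 0.6,"dx": 0.1,"dy": -0.9,"dz": 1,"yaw": 0},
  {"claw": 0.6,"dx": 0.1,"dy": 0,"dz": 1,"yaw": 0},
  {"claw": 0.6,"dx": 0.1,"dy": 0,"dz": 1,"yaw": 0},
  {"claw": 0.6,"dx": 0,"dy": 0,"dz": 1,"yaw": 0},
  {"claw": 0.6,"dx": 0,"dy": 0,"dz": 0.4,"yaw": 0},
])

```text
time_s: 40.1
ee_pos: [521.1, 187.8, 112.2]
ee_rot: [-179.8, 1.7, 0.3]
force: [-0.4, -0.4, -0.5]
gripper_width: 29.6
```

>>> drive_tool([
  {"claw": 0.2,"dx": 0,"dy": 0,"dz": 0,"yaw": 0},
  {"claw": 0,"dx": 0,"dy": 0,"dz": 0,"yaw": 0},
  {"claw": 0,"dx": 0,"dy": 0,"dz": -1,"yaw": 0},
  {"claw": 0,"dx": 0,"dy": 0,"dz": -1,"yaw": 0},
  {"claw": 0,"dx": 0,"dy": 0,"dz": -1,"yaw": 0},
])

```text
time_s: 40.72
ee_pos: [523.1, 188.3, 175.4]
ee_rot: [-179.7, 1.6, 0.3]
force: [0.0, -0.7, -1.4]
gripper_width: 45.4
```

>>> drive_tool([
  {"claw": 0,"dx": 0,"dy": 0,"dz": -1,"yaw": 0},
  {"claw": 0,"dx": 0.3,"dy": 1,"dz": -1,"yaw": 0},
  {"claw": 0,"dx": 0.3,"dy": 1,"dz": -1,"yaw": 0},
  {"claw": 0,"dx": 0.5,"dy": 1,"dz": -1,"yaw": 0},
  {"claw": 0,"dx": 0.5,"dy": 1,"dz": -1,"yaw": 0},
])

```text
time_s: 41.35
ee_pos: [559.6, 107.2, 283.3]
ee_rot: [-179.6, 1.0, 0.4]
force: [0.2, 0.2, -0.0]
gripper_width: 45.2
```

>>> drive_tool([
  {"claw": 0.5,"dx": 0.7,"dy": 1,"dz": 0,"yaw": 0},
  {"claw": 1,"dx": 0.7,"dy": 1,"dz": 0,"yaw": 0},
  {"claw": 1,"dx": 0.7,"dy": 1,"dz": 0,"yaw": 0},
  {"claw": 1,"dx": 0.7,"dy": 1,"dz": 0,"yaw": 0},
  {"claw": 1,"dx": 0.7,"dy": 1,"dz": 0,"yaw": 0},
])

```text
time_s: 41.98
ee_pos: [634.7, 2.6, 286.2]
ee_rot: [-179.5, 0.5, 0.4]
force: [-0.2, 0.6, 1.1]
gripper_width: 0.4
```

```bash
python3 look.py j
```

```text
(434.2, 228.2, 10.0, 21.4, 181, 0.49, [499.3, -230.9])
(387.3, 227.2, 54.6, 30.0, 574, 0.22, [499.0, -130.5])
(465.6, 198.4, 13.4, 13.4, 164, 0.71, [565.4, -299.0])
(378.6, 171.1, 18.0, 9.0, 158, 0.52, [620.1, -110.4])
[635.3   1.3 285.4] [-179.6    0.6    0.2] 42.075
```

View pics/j_t.png

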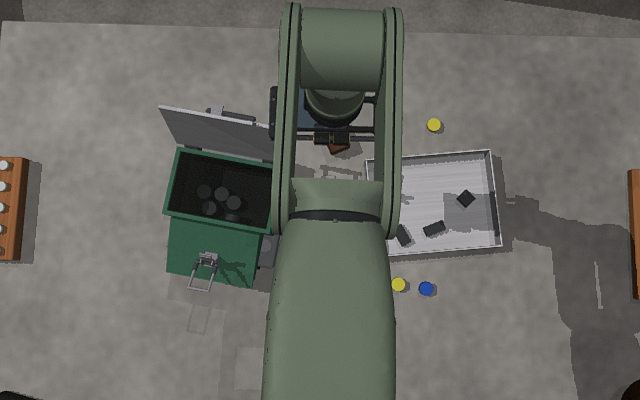

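View pics/j_s.png

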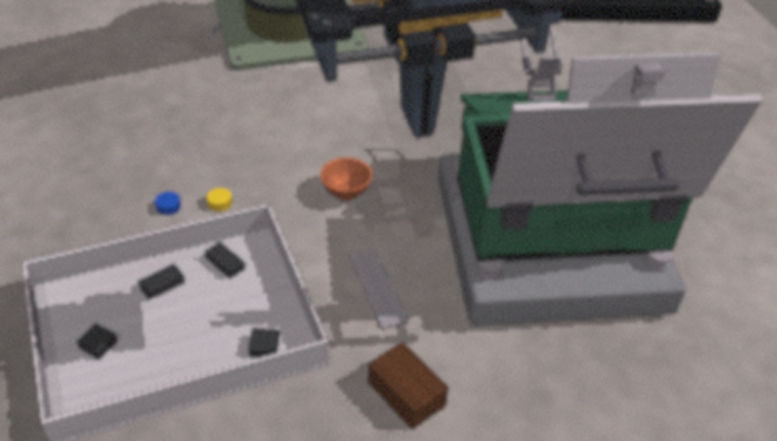

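```bash
python3 - <<'E'
from h import *
f=grab_frame("top"); s=grab_frame("scene")
crop(f,150,90,290,240,4,"k_t.png"); crop(s,350,90,510,240,4,"k_s.png")
g=cv2.imread("pics/k_t.png"); g=np.clip(g.astype(float)*2.5,0,255).astype(np.uint8); cv2.imwrite("pics/k_t2.png",g)
E
```

```text
(no output)
```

View pics/k_t2.png

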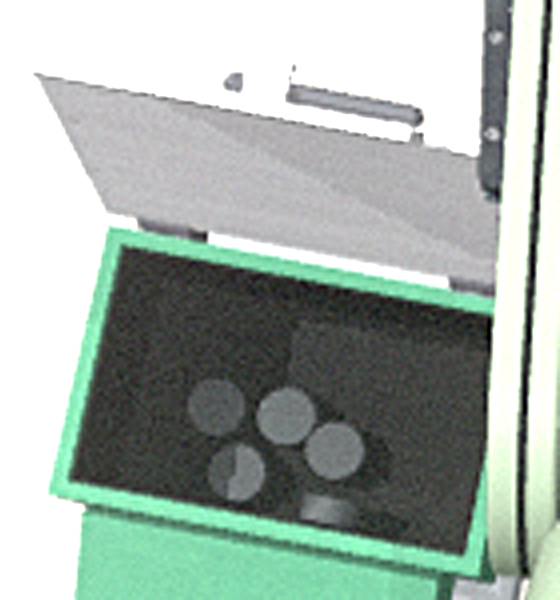

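View pics/k_s.png

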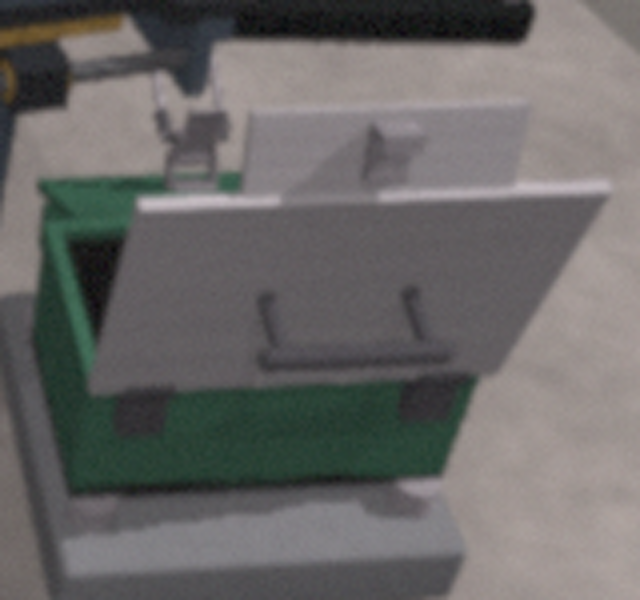

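```bash
python3 - <<'E'
from h import *
f=grab_frame("top"); s=grab_frame("scene")
p,r=tri([(s,502.5,137),(f,158.7,108.2)]); print(p,r)
# handle ends: top right end (418,118), scene left end (262,357)
print(tri([(s,350+265/4,90+360/4),(f,150+418/4,90+116/4)]))
print(tri([(s,350+447/4,90+352/4),(f,150+232/4,90+82/4)]))
E
```

```text
[670.76109767 287.47256346 288.02068464] [[-1.3, 0.2], [-1.1, -0.7]]
(array([674.08424142, 136.75391337, 221.30377315]), [[-0.6, 0.0], [-0.5, -0.3]])
(array([687.56031923, 220.22414324, 220.66035151]), [[-0.5, 0.0], [-0.4, -0.2]])
```

>>> drive_tool([
  {"claw": 1,"dx": 1,"dy": 0,"dz": 0,"yaw": 0},
  {"claw": 1,"dx": 1,"dy": -0.5,"dz": 0,"yaw": 0},
  {"claw": 1,"dx": 1,"dy": -1,"dz": 0,"yaw": 0},
  {"claw": 1,"dx": 0.3,"dy": -1,"dz": 0,"yaw": 0},
  {"claw": 1,"dx": 0,"dy": -1,"dz": 0.3,"yaw": 0},
])

```text
time_s: 42.9
ee_pos: [698.2, 80.0, 282.4]
ee_rot: [-179.4, 0.5, 0.5]
force: [0.1, 0.3, -0.2]
gripper_width: 0.4
```

>>> drive_tool([
  {"claw": 1,"dx": 0.3,"dy": -1,"dz": 0.3,"yaw": 0},
  {"claw": 1,"dx": 0,"dy": -1,"dz": 0.3,"yaw": 0},
  {"claw": 1,"dx": 0,"dy": -1,"dz": 0.2,"yaw": 0},
  {"claw": 1,"dx": 0,"dy": -1,"dz": 0,"yaw": 0},
  {"claw": 1,"dx": 0,"dy": -1,"dz": 0,"yaw": 0.55},
])

```text
time_s: 43.52
ee_pos: [700.9, 187.8, 265.8]
ee_rot: [-179.5, 0.7, -4.2]
force: [0.8, 0.0, -0.5]
gripper_width: -0.0
```

>>> drive_tool([
  {"claw": 1,"dx": 0,"dy": 0.3,"dz": 0,"yaw": 0.55},
  {"claw": 1,"dx": -0.5,"dy": 0,"dz": 0,"yaw": 0},
  {"claw": 1,"dx": -0.5,"dy": 0,"dz": 0,"yaw": 0},
  {"claw": 1,"dx": -0.5,"dy": 0,"dz": 0,"yaw": 0},
])

```text
time_s: 44.02
ee_pos: [670.5, 190.5, 267.4]
ee_rot: [-179.5, 0.4, -8.8]
force: [2.4, -1.2, 1.5]
gripper_width: 0.6
```

>>> drive_tool([
  {"claw": 1,"dx": -0.5,"dy": 0,"dz": 0,"yaw": 0},
  {"claw": 1,"dx": -0.5,"dy": 0,"dz": 0,"yaw": 0},
  {"claw": 1,"dx": -0.5,"dy": 0,"dz": 0,"yaw": 0},
])

```text
time_s: 44.4
ee_pos: [639.2, 195.5, 268.8]
ee_rot: [-179.4, 0.3, -8.8]
force: [3.8, 0.9, -0.3]
gripper_width: 0.2
```

```bash
python3 look.py l
```

```text
(401.2, 234.7, 21.3, 10.9, 198, 0.53, [483.6, -160.3])
(434.0, 227.9, 10.6, 21.5, 195, 0.5, [500.0, -230.6])
(465.7, 198.3, 12.7, 13.4, 156, 0.75, [565.7, -299.2])
(390.9, 177.2, 12.6, 13.0, 143, 0.7, [607.5, -137.2])
[637.8 195.6 268.8] [-179.4    0.4   -8.8] 44.5
```

View pics/l_s.png

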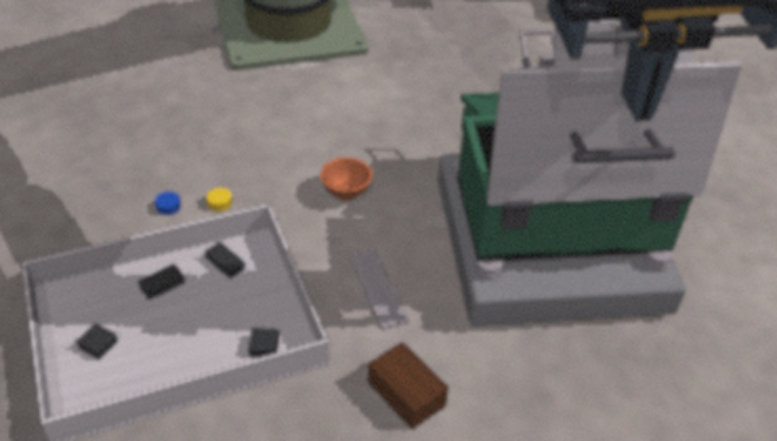

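Pushing works: the lid is now about upright (fingers at (650,90) in the crop, above the handle). Keep pushing.

>>> drive_tool([
  {"claw": 1,"dx": -0.5,"dy": 0.05,"dz": 0,"yaw": 0},
  {"claw": 1,"dx": -0.5,"dy": 0.05,"dz": 0,"yaw": 0},
  {"claw": 1,"dx": -0.5,"dy": 0,"dz": 0,"yaw": 0},
  {"claw": 1,"dx": -0.5,"dy": 0,"dz": 0,"yaw": 0},
  {"claw": 1,"dx": -0.4,"dy": 0,"dz": 0,"yaw": 0},
])

```text
time_s: 45.12
ee_pos: [586.9, 200.9, 267.8]
ee_rot: [-179.5, 0.6, -8.8]
force: [0.9, -0.2, -0.2]
gripper_width: 0.5
```

>>> drive_tool([
  {"claw": 1,"dx": -0.4,"dy": 0,"dz": 0,"yaw": 0},
  {"claw": 1,"dx": -0.4,"dy": 0,"dz": 0,"yaw": 0},
  {"claw": 1,"dx": 0,"dy": 0,"dz": -0.4,"yaw": 0},
])

```text
time_s: 45.5
ee_pos: [568.0, 203.5, 275.9]
ee_rot: [-179.5, 0.7, -8.8]
force: [-0.3, 0.5, 0.9]
gripper_width: 0.5
```

```bash
python3 look.py m
```

```text
(401.2, 234.7, 21.3, 10.9, 201, 0.54, [483.7, -160.4])
(434.0, 228.2, 9.9, 21.7, 183, 0.47, [499.4, -230.5])
(465.8, 198.3, 12.7, 13.4, 159, 0.76, [565.5, -299.3])
(390.9, 177.2, 13.0, 13.0, 144, 0.71, [607.5, -137.1])
[569.7 203.7 277.4] [-179.4    0.5   -8.8] 45.6
```

View pics/m_s.png

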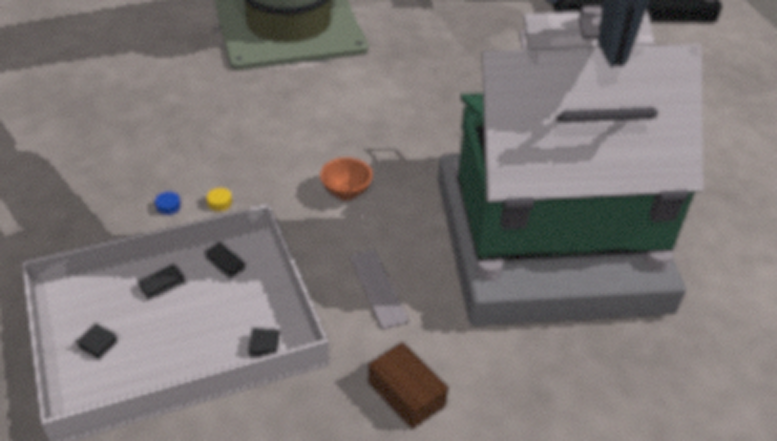

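>>> drive_tool([
  {"claw": 0,"dx": 0,"dy": 0,"dz": -1,"yaw": 0},
  {"claw": 0,"dx": 0,"dy": 1,"dz": -0.5,"yaw": 0},
  {"claw": 0,"dx": 0,"dy": 1,"dz": 0,"yaw": 0},
  {"claw": 0,"dx": 0,"dy": 1,"dz": 0,"yaw": 0},
  {"claw": 0,"dx": 0,"dy": 1,"dz": 0,"yaw": 0},
])

```text
time_s: 46.22
ee_pos: [556.7, 118.6, 305.9]
ee_rot: [-179.6, 0.7, -8.8]
force: [0.4, 0.2, -0.1]
gripper_width: 44.8
```

>>> drive_tool([
  {"claw": 0,"dx": 0,"dy": 1,"dz": 0,"yaw": 0},
  {"claw": 0,"dx": 0,"dy": 1,"dz": 0,"yaw": 0},
  {"claw": 0,"dx": 0,"dy": 1,"dz": 0,"yaw": 0},
  {"claw": 0,"dx": 0,"dy": 1,"dz": 0,"yaw": 0},
  {"claw": 0,"dx": 0,"dy": 1,"dz": 0,"yaw": 0},
])

```text
time_s: 46.85
ee_pos: [539.3, 11.8, 304.3]
ee_rot: [-179.6, 0.7, -8.9]
force: [-0.7, -1.0, -0.4]
gripper_width: 45.7
```

>>> drive_tool([
  {"claw": 0,"dx": -0.5,"dy": 1,"dz": 0,"yaw": 0},
  {"claw": 0,"dx": -0.5,"dy": 1,"dz": 0,"yaw": 0},
  {"claw": 0,"dx": -0.5,"dy": 0,"dz": 0,"yaw": 0},
  {"claw": 0,"dx": -0.5,"dy": 0,"dz": 0,"yaw": 0},
  {"claw": 0,"dx": 0,"dy": 0,"dz": 0,"yaw": 0},
])

```text
time_s: 47.48
ee_pos: [489.2, -24.6, 304.6]
ee_rot: [-179.6, 0.8, -9.0]
force: [0.3, 0.4, 0.5]
gripper_width: 45.5
```

```bash
python3 - <<'E'
from h import *
f=grab_frame("top"); s=grab_frame("scene");w=grab_frame("wrist")
crop(f,160,140,300,310,4,"n_t.png"); crop(s,340,80,480,240,5,"n_s.png"); cv2.imwrite("pics/n_w.png",w["color"])
E
```

```text
(no output)
```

View pics/n_t.png

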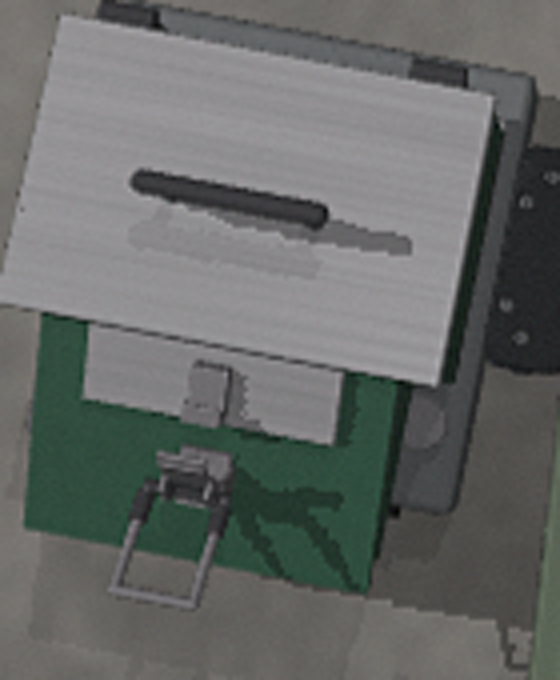

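View pics/n_s.png

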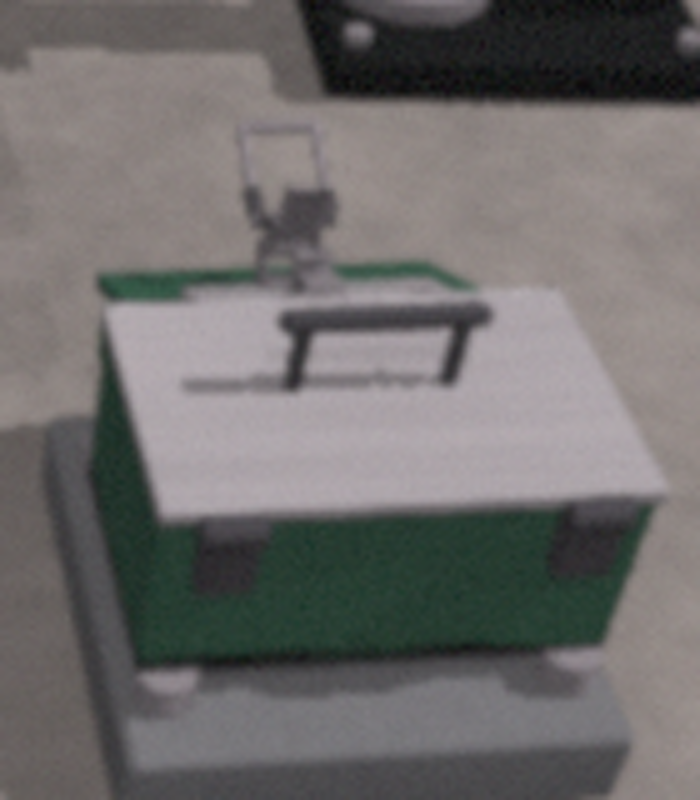

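View pics/n_w.png

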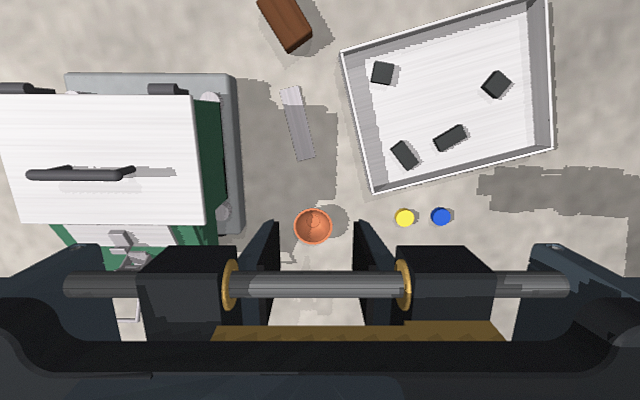

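>>> drive_tool([
  {"claw": 0,"dx": -0.7,"dy": -1,"dz": 0,"yaw": 0},
  {"claw": 0,"dx": -0.7,"dy": -1,"dz": 0,"yaw": 0},
  {"claw": 0,"dx": -0.7,"dy": -1,"dz": 0,"yaw": 0},
  {"claw": 0,"dx": -0.7,"dy": -1,"dz": 0,"yaw": 0},
  {"claw": 0,"dx": -0.7,"dy": -1,"dz": 0,"yaw": 0},
])

```text
time_s: 48.25
ee_pos: [437.9, 88.7, 305.1]
ee_rot: [-179.6, 0.8, -9.0]
force: [0.0, 0.7, -0.2]
gripper_width: 45.4
```

>>> drive_tool([
  {"claw": 0,"dx": -0.7,"dy": -1,"dz": 0,"yaw": 0},
  {"claw": 0,"dx": -0.7,"dy": -1,"dz": 0,"yaw": 0},
  {"claw": 0,"dx": -0.7,"dy": -1,"dz": 0,"yaw": 0},
  {"claw": 0,"dx": -0.7,"dy": -1,"dz": 0,"yaw": 0},
  {"claw": 0,"dx": -0.7,"dy": -1,"dz": 0,"yaw": 0},
])

```text
time_s: 48.88
ee_pos: [384.1, 204.2, 306.4]
ee_rot: [-179.5, 0.8, -8.9]
force: [0.0, 0.4, -0.5]
gripper_width: 45.5
```

```bash
python3 - <<'E'
from h import *
w=grab_frame("wrist"); cv2.imwrite("pics/o_w.png",w["color"]); f=grab_frame("top"); cv2.imwrite("pics/o_t.png",f["color"]); s=grab_frame("scene"); cv2.imwrite("pics/o_s.png",s["color"])
import pickle; pickle.dump((w,f,s),open("o.pkl","wb")); print(telemetry.state()["ee_pos"],telemetry.state()["ee_rot"])
print(tri([(s,387.6,105.4),(f,209.2,291.2)]),tri([(s,404.6,105.6),(f,187.5,287.5)]))
E
```

```text
[384.13375652 203.78344368 306.42189326] [-179.53903753    0.77155518   -8.73274623]
(array([366.79608255, 210.50380426, 180.38533234]), [[-0.4, 0.0], [-0.5, -0.2]]) (array([372.66043722, 251.51747946, 177.63094685]), [[-0.9, 0.1], [-1.1, -0.5]])
```

View pics/o_w.png

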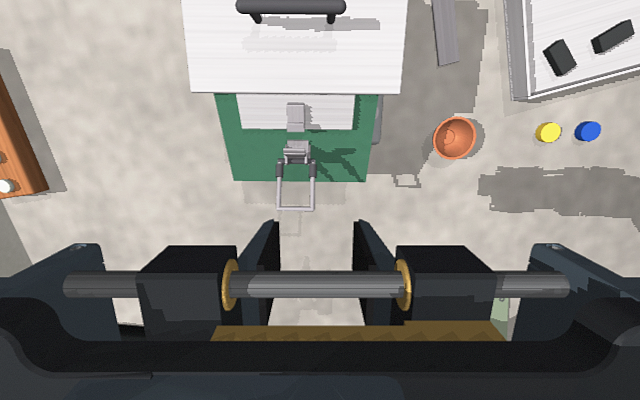

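View pics/o_t.png

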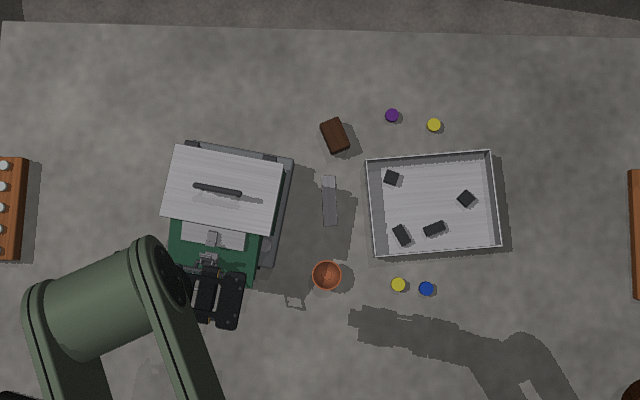

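```bash
python3 - <<'E'
from h import *
import pickle
w,f,s=pickle.load(open("o.pkl","rb"))
crop(w,255,90,345,220,6,"p_w.png"); crop(s,375,90,425,150,10,"p_s.png")
E
```

```text
(no output)
```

View pics/p_w.png

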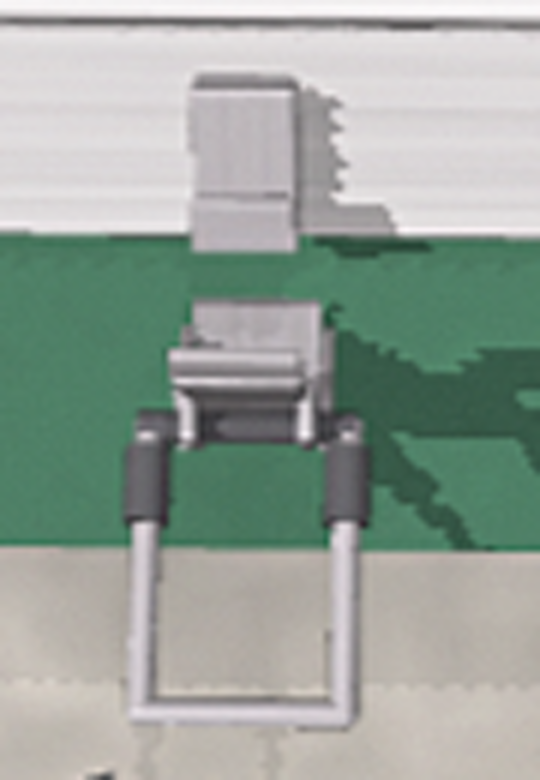

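View pics/p_s.png

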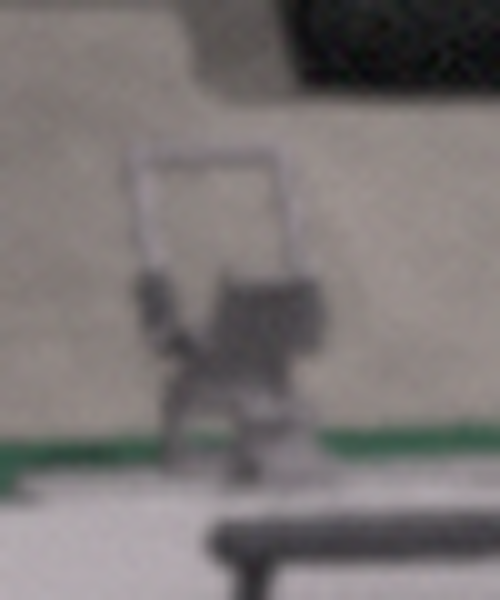

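```bash
cat >> h.py <<'E'
TO=np.array([552.,197.]); TY=np.radians(-9.2)
def totub(p):
    d=np.array(p[:2])-TO; c,s=np.cos(TY),np.sin(TY); return np.array([c*d[0]+s*d[1],-s*d[0]+c*d[1],p[2]])
def fromtub(q):
    c,s=np.cos(TY),np.sin(TY); return np.array([TO[0]+c*q[0]-s*q[1],TO[1]+s*q[0]+c*q[1],q[2]])
E
python3 - <<'E'
from h import *
import pickle
w,f,s=pickle.load(open("o.pkl","rb"))
W=lambda x,y:(w,255+x/6,90+y/6)
S=lambda x,y:(s,375+x/10,90+y/10)
def t(n,*o):
    p,r=tri(o); print(n,np.round(p,1),np.round(totub(p),1),r)
t("barR",W(342,712),S(143,150)); t("barL",W(145,712),S(290,152))
t("barR+top",W(342,712),(f,209.2,291.2)); 
t("barR all",W(342,712),S(143,150),(f,209.2,291.2)); t("barL all",W(145,712),S(290,152),(f,187.5,287.5))
t("tipL",W(172,353),S(322,285)); t("tipR",W(305,358),S(222,280))
# tub front edge of panel, apron: rim of lid panel front edge bottom? apron lower corners at z107
for n,(u,v) in {"apL":(232,181),"apR":(365,181.5)}.items(): print(n,np.round(totub(onz(w,u,v,107)),1))
for n,(u,v) in {"lidFL":(190,93),"lidFR":(402,93)}.items(): print(n,np.round(totub(onz(w,u,v,163)),1))
# keeper nose edge (line between top face and front?)
for n,(x,y) in {"kfrontbot":(243,250),"kridge":(243,195),"kback":(243,80)}.items(): print(n,[np.round(totub(onz(w,255+x/6,90+y/6,z)),1).tolist() for z in (140,150,160)])
E
```

```text
barR [368.6 213.2 182.7] [-183.6  -13.3  182.7] [[-1.4, -0.6], [-0.6, -0.2]]
barL [373.4 248.8 180.1] [-184.6   22.6  180.1] [[-2.3, -0.7], [-1.1, -0.1]]
barR+top [365.6 211.7 174.5] [-186.3  -15.3  174.5] [[0.7, -0.5], [-0.5, 0.2]]
barR all [367.6 212.1 181.6] [-184.5  -14.6  181.6] [[-0.1, -0.1], [-1.3, 0.1], [-1.5, -0.6]]
barL all [372.6 249.1 179.4] [-185.5   22.7  179.4] [[-2.3, -0.2], [-1.1, -0.1], [-0.0, -0.3]]
tipL [434.4 231.  183.6] [-121.5   14.7  183.6] [[-1.4, -0.4], [-0.6, -0.0]]
tipR [430.1 208.6 185.5] [-122.2   -8.1  185.5] [[-0.6, -0.2], [-0.3, -0.0]]
apL [-172.7   90.1  107. ]
apR [-172.   -81.1  107. ]
lidFL [-69.4 108.6 163. ]
lidFR [ -68.2 -104.   163. ]
kfrontbot [[-108.1, 4.8, 140.0], [-107.4, 4.0, 150.0], [-106.8, 3.2, 160.0]]
kridge [[-98.2, 4.6, 140.0], [-97.8, 3.9, 150.0], [-97.5, 3.1, 160.0]]
kback [[-78.0, 4.3, 140.0], [-78.3, 3.6, 150.0], [-78.6, 2.8, 160.0]]
```

```bash
cat >> h.py <<'E'
TO=fromtub((-15,4.,0))[:2]
def go(q):
    "tub-frame target TCP -> tool-axis units"
    from scipy.spatial.transform import Rotation as R
    st=telemetry.state(); Rm=R.from_euler('xyz',st["ee_rot"],degrees=True).as_matrix()
    d=Rm.T@(fromtub(q)-st["ee_pos"]); print("tub now",np.round(totub(st["ee_pos"]),1),"rot",np.round(st["ee_rot"],1),"units",np.round(d/20,2),"t",round(st["time_s"],2),"F",np.round(st["force"],1))
E
python3 - <<'E'
from h import *
print(TO); go((-70,0,230))
E
```

```text
[537.83248077 203.34676288]
tub now [-151.8  -24.1  306.4] rot [-179.5    0.8   -8.7] units [ 4.15 -1.14  3.77] t 49.02 F [ 0.7 -1.1  1.1]
```

>>> drive_tool([
  {"claw": 1,"dx": 0.9,"dy": -0.4,"dz": 0,"yaw": 0.05},
  {"claw": 1,"dx": 1,"dy": -0.4,"dz": 0.3,"yaw": 0},
  {"claw": 1,"dx": 1,"dy": -0.3,"dz": 0.7,"yaw": 0},
  {"claw": 1,"dx": 1,"dy": 0,"dz": 1,"yaw": 0},
  {"claw": 1,"dx": 0.2,"dy": 0,"dz": 1,"yaw": 0},
])

```text
time_s: 49.65
ee_pos: [479.6, 212.3, 243.0]
ee_rot: [-179.5, 0.5, -9.4]
force: [0.1, -0.2, -0.2]
gripper_width: 0.9
```

```bash
python3 -c "
from h import *
go((-75,0,176))"
```

```text
tub now [-58.9  -0.5 243. ] rot [-179.5    0.5   -9.4] units [-0.78  0.01  3.36] t 49.65 F [ 0.1 -0.2 -0.2]
```

>>> drive_tool([
  {"claw": 1,"dx": -0.5,"dy": 0,"dz": 1,"yaw": 0},
  {"claw": 1,"dx": -0.2,"dy": 0,"dz": 1,"yaw": 0},
  {"claw": 1,"dx": 0,"dy": 0,"dz": 1,"yaw": 0},
  {"claw": 1,"dx": 0,"dy": 0,"dz": 0.1,"yaw": 0},
])

```text
time_s: 50.15
ee_pos: [471.4, 212.5, 173.5]
ee_rot: [-179.7, 0.7, -9.8]
force: [-0.1, 0.1, 0.4]
gripper_width: 0.3
```

```bash
python3 -c "
from h import *
go((-75,0,177))
w=grab_frame('wrist'); cv2.imwrite('pics/q_w.png',w['color']); s=grab_frame('scene'); crop(s,360,60,460,160,6,'q_s.png')"
```

```text
tub now [-67.   -1.6 173.5] rot [-179.7    0.7   -9.8] units [-0.4  -0.08 -0.17] t 50.15 F [-0.1  0.1  0.4]
```

View pics/q_w.png

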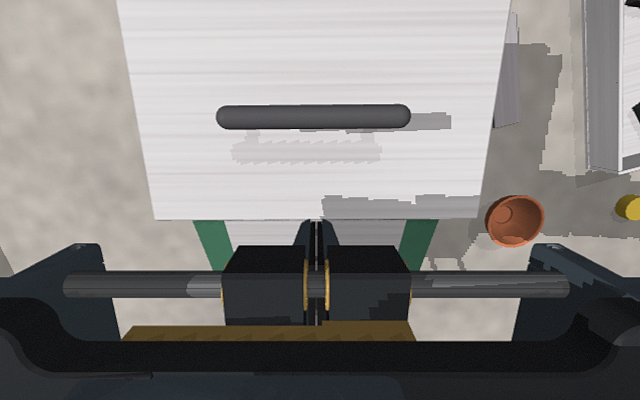

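View pics/q_s.png

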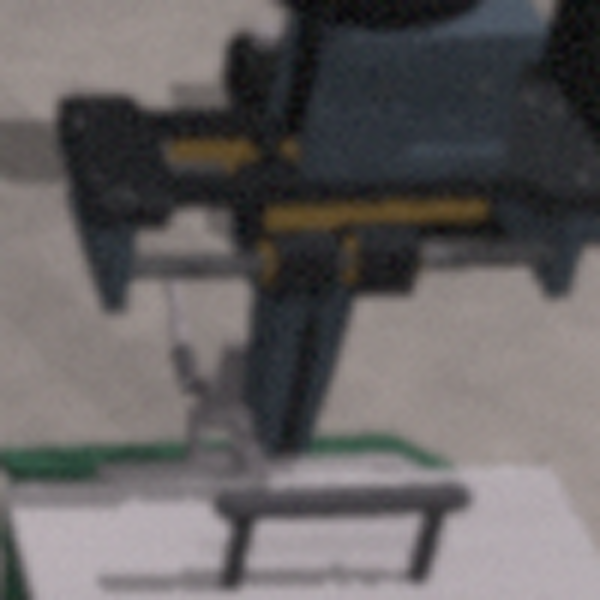

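```bash
python3 -c "
from h import *
s=grab_frame('scene')
for q in [(-67,-1.6,176),(-107,0,184),(-83,0,161)]: print(((proj(s,fromtub(q))-[360,60])*6).round())"
```

```text
[270. 428.]
[252. 350.]
[257. 436.]
```

>>> drive_tool([
  {"claw": 1,"dx": -0.5,"dy": -0.1,"dz": -0.2,"yaw": 0},
  {"claw": 1,"dx": -0.5,"dy": 0,"dz": 0,"yaw": 0},
  {"claw": 1,"dx": -0.4,"dy": 0,"dz": 0,"yaw": 0},
])

```text
time_s: 50.68
ee_pos: [445.4, 220.7, 182.5]
ee_rot: [-179.4, 0.2, -9.8]
force: [2.7, -1.3, 1.6]
gripper_width: 0.4
```

>>> drive_tool([
  {"claw": 1,"dx": -0.3,"dy": 0,"dz": 0,"yaw": 0},
  {"claw": 1,"dx": -0.3,"dy": 0,"dz": 0,"yaw": 0},
  {"claw": 1,"dx": -0.3,"dy": 0,"dz": 0,"yaw": 0},
])

```text
time_s: 51.05
ee_pos: [427.4, 223.9, 183.6]
ee_rot: [-179.4, -0.0, -9.7]
force: [2.5, -1.1, -0.4]
gripper_width: 0.4
```

```bash
python3 -c "
from h import *
go((-110,0,177))
s=grab_frame('scene'); crop(s,360,60,460,160,6,'r_s.png')"
```

```text
tub now [-112.3    2.6  183.6] rot [-179.4   -0.    -9.7] units [0.11 0.13 0.33] t 51.05 F [ 2.5 -1.1 -0.4]
```

View pics/r_s.png

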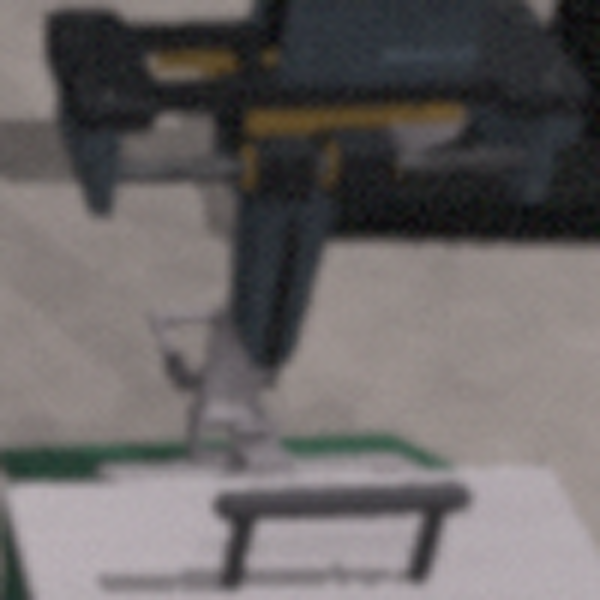

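>>> drive_tool([
  {"claw": 0,"dx": 0.4,"dy": 0,"dz": -0.5,"yaw": 0},
  {"claw": 0,"dx": 0.2,"dy": 0,"dz": -1,"yaw": 0},
  {"claw": 0,"dx": -0.2,"dy": 0,"dz": -1,"yaw": 0},
  {"claw": 0,"dx": -1,"dy": 0,"dz": -1,"yaw": 0},
  {"claw": 0,"dx": -1,"dy": 0,"dz": -1,"yaw": 0},
])

```text
time_s: 51.72
ee_pos: [394.6, 228.5, 276.3]
ee_rot: [-179.5, 0.5, -9.9]
force: [-0.1, -0.8, 0.3]
gripper_width: 44.9
```

>>> drive_tool([
  {"claw": 0,"dx": -1,"dy": 0,"dz": -0.5,"yaw": 0},
  {"claw": 0,"dx": -0.5,"dy": 0,"dz": 0,"yaw": 0},
])

```text
time_s: 51.98
ee_pos: [364.2, 234.2, 288.6]
ee_rot: [-179.4, 0.5, -9.9]
force: [1.5, 0.2, -0.5]
gripper_width: 45.4
```

```bash
cat > lk2.py <<'E'
import sys,pickle
from h import *
n=sys.argv[1]
go((-150,0,300))
w=grab_frame("wrist"); f=grab_frame("top"); s=grab_frame("scene"); pickle.dump((w,f,s),open(n+".pkl","wb"))
u,v=proj(w,fromtub((-120,0,160))).astype(int); u=max(50,u); v=max(70,v); print("w crop origin",u-50,v-70)
crop(w,u-50,v-70,u+50,min(400,v+65),6,n+"_w.png"); crop(s,365,80,435,150,8,n+"_s.png")
E
python3 lk2.py s1
```

```text
tub now [-176.3    2.7  288.6] rot [-179.4    0.5   -9.9] units [ 1.31  0.11 -0.58] t 51.98 F [ 1.5  0.2 -0.5]
w crop origin 269 67
```

View pics/s1_w.png

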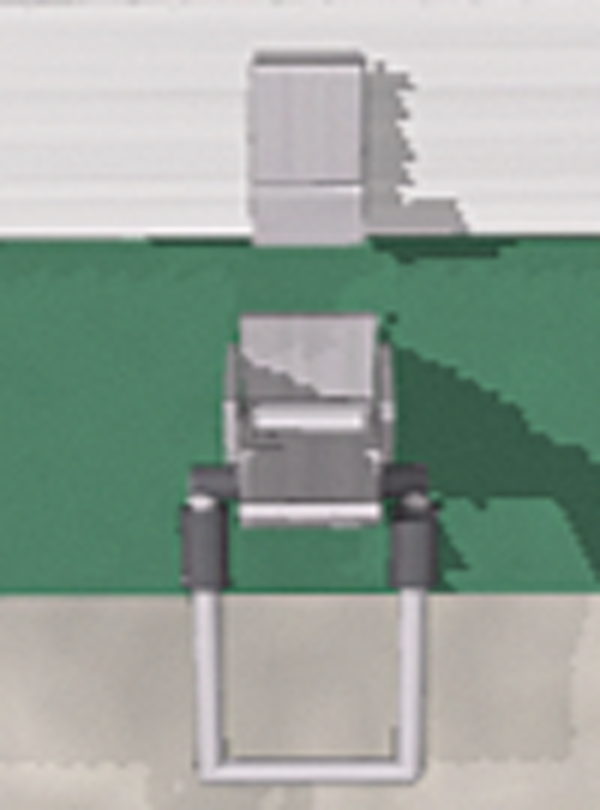

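View pics/s1_s.png

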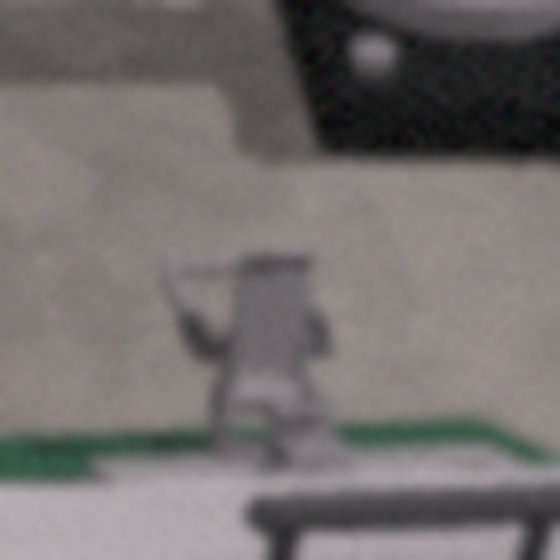

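```bash
python3 - <<'E'
from h import *
import pickle
w,f,s=pickle.load(open("s1.pkl","rb"))
W=lambda x,y:(w,269+x/6,67+y/6)
S=lambda x,y:(s,365+x/8,80+y/8)
def t(n,*o):
    p,r=tri(o); print(n,np.round(p,1),np.round(totub(p),1),r)
t("tip",W(310,510),S(275,262)); t("barR",W(410,770),S(168,268))
for z in (160,165,170): print(z,np.round(totub(onz(w,*W(308,770)[1:],z)),1))
for n,(x,y) in {"kfront":(305,245),"knose":(305,183),"kback":(305,55)}.items(): print(n,[np.round(totub(onz(w,*W(x,y)[1:],z)),1).tolist() for z in (160,168)])
E
```

```text
tip [408.3 223.6 183.8] [-131.2   -0.7  183.8] [[-0.5, -0.2], [-0.2, -0.0]]
barR [355.4 214.9 150.4] [-181.9  -17.8  150.4] [[-1.1, -0.5], [-0.5, -0.2]]
160 [-179.7   -0.5  160. ]
165 [-178.3   -0.5  165. ]
170 [-176.9   -0.5  170. ]
kfront [[-91.7, -0.7, 160.0], [-91.9, -0.7, 168.0]]
knose [[-82.3, -0.8, 160.0], [-82.7, -0.8, 168.0]]
kback [[-63.3, -0.9, 160.0], [-64.2, -0.9, 168.0]]
```

>>> drive_tool([
  {"claw": -0.3,"dx": 0.5,"dy": 0.1,"dz": 1,"yaw": 0},
  {"claw": -0.3,"dx": 0,"dy": 0,"dz": 1,"yaw": 0},
  {"claw": -0.3,"dx": 0,"dy": 0,"dz": 1,"yaw": 0},
  {"claw": -0.3,"dx": 0,"dy": 0,"dz": 0.8,"yaw": 0},
])

```text
time_s: 52.62
ee_pos: [375.5, 230.5, 207.1]
ee_rot: [-179.5, 0.6, -9.9]
force: [-0.3, 0.0, 0.6]
gripper_width: 58.9
```

```bash
python3 -c "
from h import *
go((-165,0,146.5))"
```

```text
tub now [-164.6    0.9  207.1] rot [-179.5    0.6   -9.9] units [0.01 0.07 3.03] t 52.62 F [-0.3  0.   0.6]
```

>>> drive_tool([
  {"claw": -0.3,"dx": 0,"dy": 0.1,"dz": 1,"yaw": -0.08},
  {"claw": -0.3,"dx": 0,"dy": 0,"dz": 1,"yaw": 0},
  {"claw": -0.3,"dx": 0,"dy": 0,"dz": 0.9,"yaw": 0},
])

```text
time_s: 53.0
ee_pos: [375.2, 228.1, 144.6]
ee_rot: [-179.7, 0.7, -9.3]
force: [-0.2, 0.2, -0.3]
gripper_width: 59.1
```

```bash
python3 -c "
from h import *
go((-165,0,146.5))
w=grab_frame('wrist'); cv2.imwrite('pics/t_w.png',w['color'])
s=grab_frame('scene'); crop(s,355,60,455,160,6,'t_s.png')"
```

```text
tub now [-164.5   -1.6  144.6] rot [-179.7    0.7   -9.3] units [-0.03 -0.08 -0.09] t 53.0 F [-0.2  0.2 -0.3]
```

View pics/t_w.png

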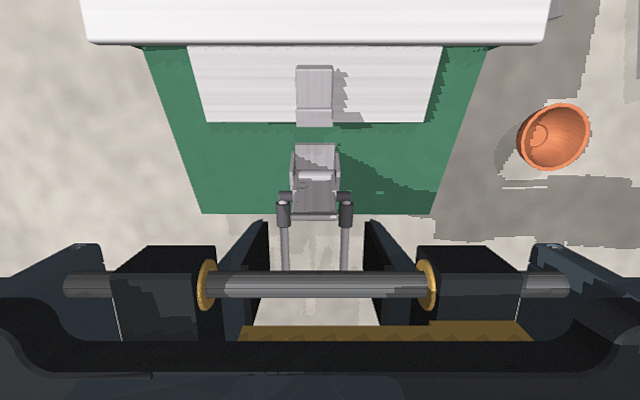

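View pics/t_s.png

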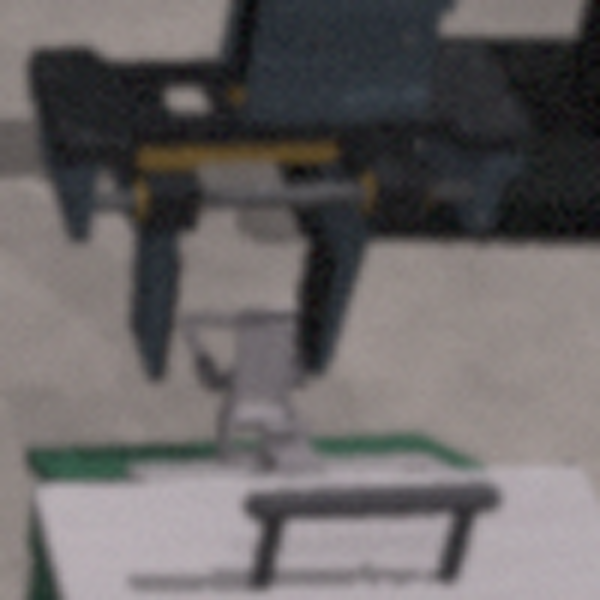

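>>> drive_tool([
  {"claw": 0.25,"dx": 0,"dy": 0,"dz": 0,"yaw": 0},
  {"claw": 0.25,"dx": 0,"dy": 0,"dz": 0,"yaw": 0},
  {"claw": 0.25,"dx": 0,"dy": 0,"dz": 0,"yaw": 0},
  {"claw": 0.25,"dx": 0,"dy": 0,"dz": 0,"yaw": 0},
], grip_force=6)

```text
time_s: 53.6
ee_pos: [374.7, 229.0, 144.7]
ee_rot: [-179.7, 0.9, -9.3]
force: [0.4, 1.0, -2.4]
gripper_width: 40.5
```

>>> drive_tool([
  {"claw": 0.25,"dx": 0.02,"dy": 0,"dz": -0.45,"yaw": 0},
  {"claw": 0.25,"dx": 0.08,"dy": 0,"dz": -0.45,"yaw": 0},
  {"claw": 0.25,"dx": 0.2,"dy": 0,"dz": -0.4,"yaw": 0},
  {"claw": 0.25,"dx": 0.25,"dy": 0,"dz": -0.35,"yaw": 0},
])

```text
time_s: 54.1
ee_pos: [387.4, 226.8, 180.5]
ee_rot: [-179.6, 0.8, -9.3]
force: [1.4, 1.0, -3.0]
gripper_width: 40.6
```

```bash
python3 -c "
from h import *
go((-138.7,0,187.1))
s=grab_frame('scene'); crop(s,355,60,455,160,6,'u_s.png')"
```

```text
tub now [-152.2   -0.9  180.5] rot [-179.6    0.8   -9.3] units [ 0.67 -0.05 -0.34] t 54.1 F [ 1.4  1.  -3. ]
```

View pics/u_s.png

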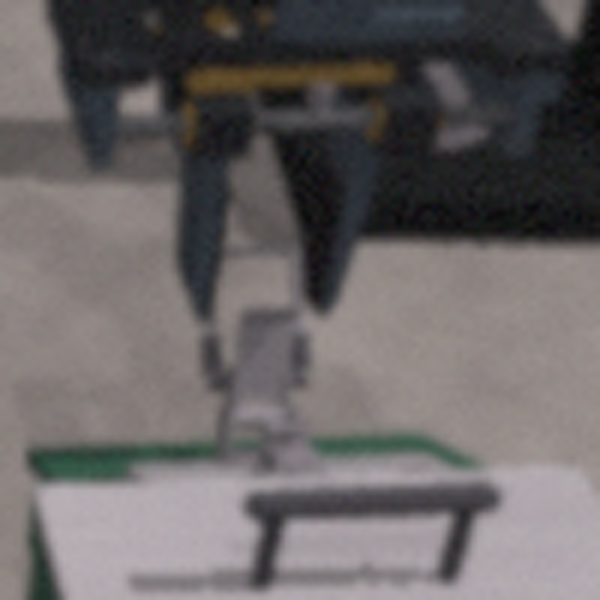

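The loop is following (bar now at about (262,245) in the crop, standing up). Continue over the top.

>>> drive_tool([
  {"claw": 0.25,"dx": 0.33,"dy": 0,"dz": -0.2,"yaw": 0},
  {"claw": 0.25,"dx": 0.35,"dy": 0,"dz": -0.15,"yaw": 0},
  {"claw": 0.25,"dx": 0.4,"dy": 0,"dz": -0.08,"yaw": 0},
  {"claw": 0.25,"dx": 0.4,"dy": 0,"dz": 0,"yaw": 0},
  {"claw": 0.25,"dx": 0.4,"dy": 0,"dz": 0.08,"yaw": 0},
])

```text
time_s: 54.78
ee_pos: [428.3, 220.3, 189.7]
ee_rot: [-179.6, 0.6, -9.3]
force: [-0.3, 1.9, 2.4]
gripper_width: 40.6
```

```bash
python3 -c "
from h import *
go((-108,0,185.8))"
```

```text
tub now [-110.8   -0.8  189.7] rot [-179.6    0.6   -9.3] units [ 0.14 -0.04  0.19] t 54.77 F [-0.3  1.9  2.4]
```

>>> drive_tool([
  {"claw": 0.25,"dx": 0.3,"dy": 0,"dz": 0.3,"yaw": 0},
  {"claw": 0.25,"dx": 0.3,"dy": 0,"dz": 0.3,"yaw": 0},
  {"claw": 0.25,"dx": 0.2,"dy": 0,"dz": 0.3,"yaw": 0},
])

```text
time_s: 55.15
ee_pos: [449.7, 217.0, 172.4]
ee_rot: [-179.5, 0.1, -9.3]
force: [2.3, -2.1, 4.6]
gripper_width: 40.1
```

```bash
python3 -c "
from h import *
go((-88.7,0,166.4))
w=grab_frame('wrist'); cv2.imwrite('pics/v_w.png',w['color'])
s=grab_frame('scene'); crop(s,355,60,455,160,6,'v_s.png')"
```

```text
tub now [-89.2  -0.6 172.4] rot [-1.795e+02  1.000e-01 -9.300e+00] units [ 0.02 -0.03  0.3 ] t 55.15 F [ 2.3 -2.1  4.6]
```

View pics/v_s.png

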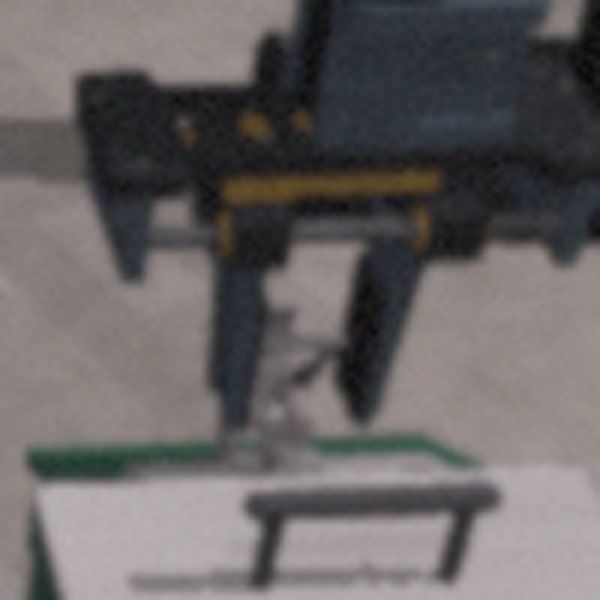

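>>> drive_tool([
  {"claw": 0.25,"dx": 0,"dy": 0,"dz": 0.2,"yaw": 0},
  {"claw": -0.2,"dx": 0,"dy": 0,"dz": 0,"yaw": 0},
  {"claw": -0.3,"dx": 0,"dy": 0,"dz": 0,"yaw": 0},
  {"claw": -0.3,"dx": 0,"dy": 0,"dz": 0,"yaw": 0},
])

```text
time_s: 55.75
ee_pos: [447.3, 216.3, 166.5]
ee_rot: [-179.7, 0.4, -9.3]
force: [-0.7, 0.4, 0.8]
gripper_width: 59.5
```

```bash
python3 -c "
from h import *
go((-88.7,0,166.4))
s=grab_frame('scene'); crop(s,355,60,455,160,6,'v2_s.png')"
```

```text
tub now [-91.4  -1.7 166.5] rot [-179.7    0.4   -9.3] units [ 0.14 -0.09  0.01] t 55.75 F [-0.7  0.4  0.8]
```

View pics/v2_s.png

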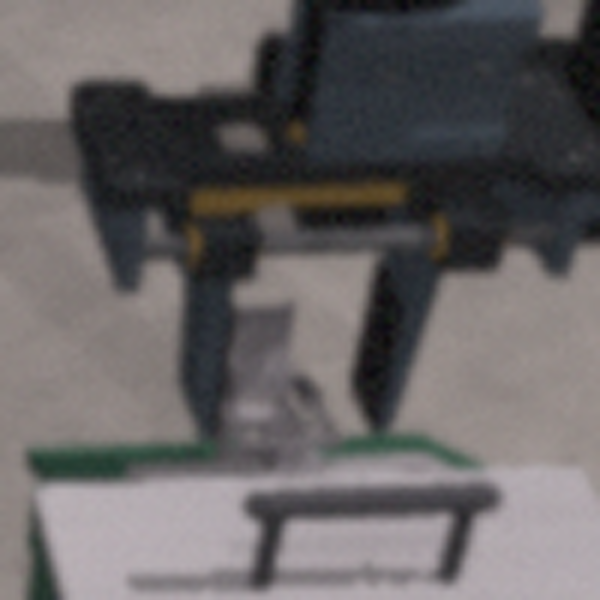

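Loop dropped. Rise straight up and back off to look from the wrist camera.

>>> drive_tool([
  {"claw": -0.3,"dx": 0,"dy": 0,"dz": -1,"yaw": 0},
  {"claw": -0.3,"dx": 0,"dy": 0,"dz": -1,"yaw": 0},
  {"claw": -0.3,"dx": 0,"dy": 0,"dz": -1,"yaw": 0},
  {"claw": 0,"dx": -1,"dy": 0,"dz": -1,"yaw": 0},
  {"claw": 0,"dx": -1,"dy": 0,"dz": -1,"yaw": 0},
])

```text
time_s: 56.42
ee_pos: [405.8, 221.7, 267.1]
ee_rot: [-179.9, 0.8, -9.3]
force: [0.4, 0.2, -0.0]
gripper_width: 45.9
```

>>> drive_tool([
  {"claw": 0,"dx": -1,"dy": 0,"dz": -0.5,"yaw": 0},
  {"claw": 0,"dx": -0.7,"dy": 0,"dz": 0,"yaw": 0},
])

```text
time_s: 56.68
ee_pos: [370.7, 227.7, 278.8]
ee_rot: [-179.8, 0.7, -9.3]
force: [0.3, 0.2, -0.2]
gripper_width: 45.7
```

```bash
python3 lk2.py v3
```

```text
tub now [-168.9   -2.7  278.8] rot [-179.8    0.7   -9.3] units [ 0.93 -0.14 -1.07] t 56.67 F [ 0.3  0.2 -0.2]
w crop origin 263 75
```

View pics/v3_w.png

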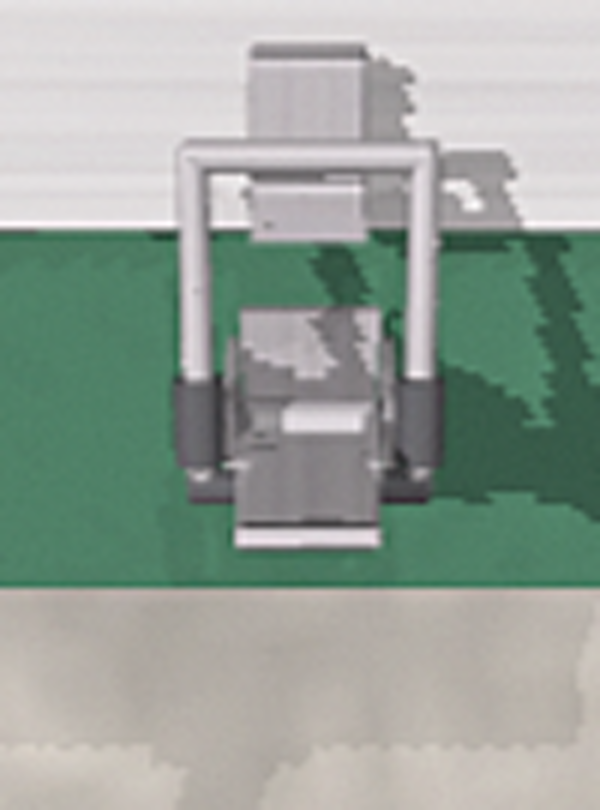

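View pics/v3_s.png

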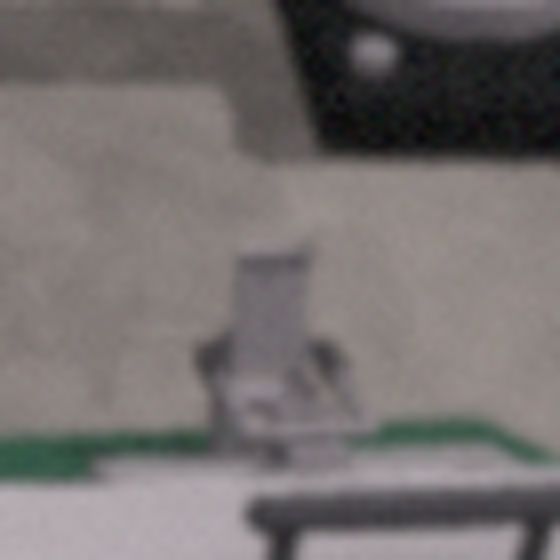

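```bash
python3 -c "
from h import *
go((-95,0,215))"
```

```text
tub now [-168.6   -2.9  277.9] rot [-179.9    0.8   -9.3] units [ 3.72 -0.15  3.09] t 56.83 F [-0.3 -0.3 -0. ]
```

>>> drive_tool([
  {"claw": 1,"dx": 1,"dy": -0.1,"dz": 0,"yaw": 0},
  {"claw": 1,"dx": 1,"dy": 0,"dz": 0,"yaw": 0},
  {"claw": 1,"dx": 1,"dy": 0,"dz": 0.8,"yaw": 0},
  {"claw": 1,"dx": 0.6,"dy": 0,"dz": 1,"yaw": 0},
  {"claw": 1,"dx": 0.05,"dy": 0,"dz": 1,"yaw": 0},
])

```text
time_s: 57.45
ee_pos: [452.3, 216.0, 215.5]
ee_rot: [-180.0, 0.7, -9.4]
force: [-0.9, -0.0, -0.4]
gripper_width: 0.8
```

```bash
python3 -c "
from h import *
go((-98,0,179))"
```

```text
tub now [-86.5  -1.2 215.5] rot [-180.     0.7   -9.4] units [-0.55 -0.06  1.83] t 57.45 F [-0.9 -0.  -0.4]
```

>>> drive_tool([
  {"claw": 1,"dx": -0.5,"dy": 0,"dz": 0.8,"yaw": 0},
  {"claw": 1,"dx": 0,"dy": 0,"dz": 0.8,"yaw": 0},
  {"claw": 1,"dx": -0.5,"dy": 0,"dz": 0.05,"yaw": 0},
  {"claw": 1,"dx": -0.5,"dy": 0,"dz": 0.1,"yaw": 0},
])

```text
time_s: 57.95
ee_pos: [424.5, 218.1, 172.9]
ee_rot: [179.7, 1.2, -9.7]
force: [2.7, -0.7, 1.2]
gripper_width: 0.7
```

```bash
python3 -c "
from h import *
go((-129,0,172))"
```

```text
tub now [-114.2   -3.5  172.9] rot [179.7   1.2  -9.7] units [-0.74 -0.17  0.06] t 57.95 F [ 2.7 -0.7  1.2]
```

>>> drive_tool([
  {"claw": 1,"dx": -0.4,"dy": -0.1,"dz": 0,"yaw": 0},
  {"claw": 1,"dx": -0.4,"dy": -0.05,"dz": 0.05,"yaw": 0},
  {"claw": 1,"dx": -0.3,"dy": 0,"dz": 0.15,"yaw": 0},
])

```text
time_s: 58.32
ee_pos: [404.8, 225.7, 171.2]
ee_rot: [179.8, 0.7, -9.7]
force: [1.9, -1.1, 3.0]
gripper_width: 0.5
```

```bash
python3 -c "
from h import *
go((-136,0,165))
s=grab_frame('scene'); crop(s,355,60,455,160,6,'x_s.png')"
```

```text
tub now [-134.9    0.8  171.2] rot [179.8   0.7  -9.7] units [-0.05  0.04  0.31] t 58.33 F [ 1.9 -1.1  3. ]
```

View pics/x_s.png

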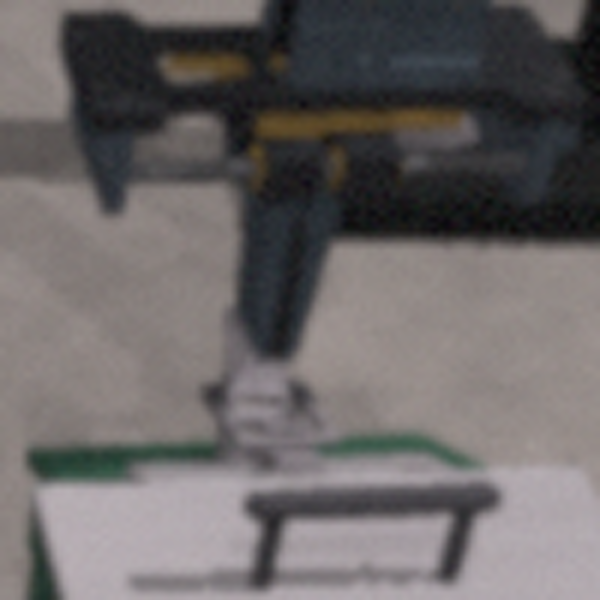

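>>> drive_tool([
  {"claw": 1,"dx": -0.25,"dy": 0,"dz": 0.3,"yaw": 0},
  {"claw": 1,"dx": -0.25,"dy": 0,"dz": 0.3,"yaw": 0},
])

```text
time_s: 58.62
ee_pos: [393.7, 227.9, 159.5]
ee_rot: [179.9, 0.7, -9.7]
force: [1.7, 0.2, 3.8]
gripper_width: 0.2
```

>>> drive_tool([
  {"claw": 1,"dx": 0.1,"dy": 0,"dz": -1,"yaw": 0},
  {"claw": 1,"dx": -0.5,"dy": 0,"dz": -1,"yaw": 0},
  {"claw": 1,"dx": -1,"dy": 0,"dz": -1,"yaw": 0},
  {"claw": 1,"dx": -0.5,"dy": 0,"dz": -1,"yaw": 0},
  {"claw": 1,"dx": 0,"dy": 0,"dz": -1,"yaw": 0},
])

```text
time_s: 59.25
ee_pos: [347.3, 232.8, 255.1]
ee_rot: [179.3, 2.1, -9.7]
force: [-0.0, -1.1, -0.6]
gripper_width: 0.9
```

```bash
python3 lk2.py y
```

```text
tub now [-192.8   -1.4  255.1] rot [179.3   2.1  -9.7] units [ 2.06 -0.06 -2.32] t 59.25 F [-0.  -1.1 -0.6]
w crop origin 262 48
```

View pics/y_w.png

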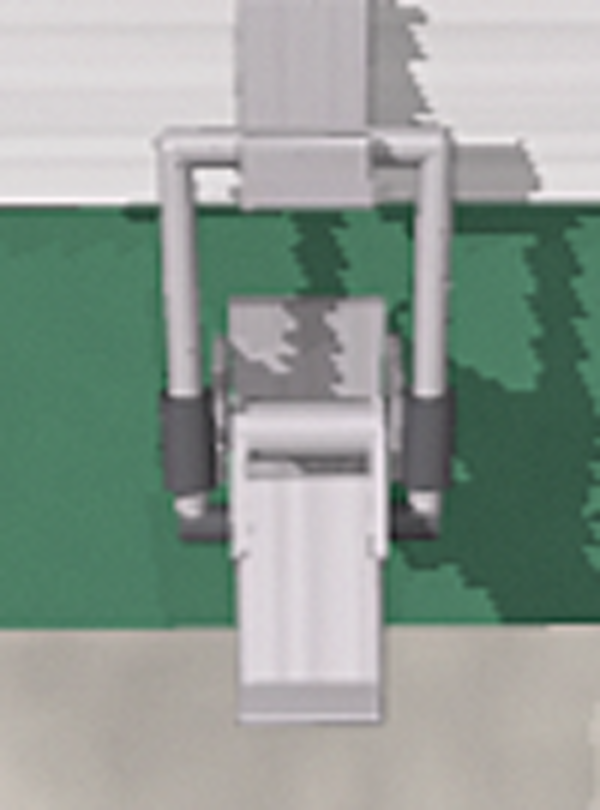

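View pics/y_s.png

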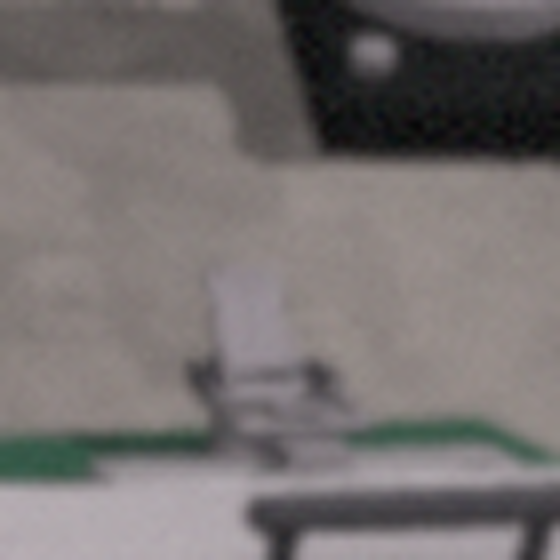

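>>> drive_tool([
  {"claw": 1,"dx": 0.7,"dy": -0.05,"dz": 1,"yaw": 0},
  {"claw": 1,"dx": 0.7,"dy": 0,"dz": 1,"yaw": 0},
  {"claw": 1,"dx": 0.1,"dy": 0,"dz": 1,"yaw": 0},
  {"claw": 1,"dx": 0,"dy": 0,"dz": 1,"yaw": 0},
])

```text
time_s: 59.9
ee_pos: [372.8, 227.4, 167.1]
ee_rot: [179.1, 2.4, -9.8]
force: [0.5, -0.3, 1.3]
gripper_width: 0.7
```

```bash
python3 -c "
from h import *
go((-165,0,160))"
```

```text
tub now [-166.7   -2.7  167.1] rot [179.1   2.4  -9.8] units [ 0.1  -0.14  0.35] t 59.9 F [ 0.5 -0.3  1.3]
```

>>> drive_tool([
  {"claw": 1,"dx": 0.1,"dy": -0.1,"dz": 0.4,"yaw": 0},
  {"claw": 1,"dx": 0,"dy": 0,"dz": 0.4,"yaw": 0},
  {"claw": 1,"dx": 0,"dy": 0,"dz": 0.4,"yaw": 0},
])

```text
time_s: 60.28
ee_pos: [371.6, 228.3, 139.9]
ee_rot: [179.0, 2.8, -9.9]
force: [1.0, -0.4, 2.3]
gripper_width: 0.3
```

>>> drive_tool([
  {"claw": 1,"dx": 0,"dy": 0,"dz": 0.4,"yaw": 0},
  {"claw": 1,"dx": 0,"dy": 0,"dz": 0.4,"yaw": 0},
])

```text
time_s: 60.52
ee_pos: [372.8, 228.8, 130.6]
ee_rot: [179.1, 2.5, -9.9]
force: [-20.7, -10.9, 91.5]
gripper_width: -0.0
```

```bash
python3 -c "
from h import *
go((-165,0,133))
s=grab_frame('scene'); crop(s,355,60,455,160,6,'z_s.png')"
```

```text
tub now [-167.    -1.2  130.6] rot [179.1   2.5  -9.9] units [ 0.09 -0.06 -0.12] t 60.52 F [-20.7 -10.9  91.5]
```

View pics/z_s.png

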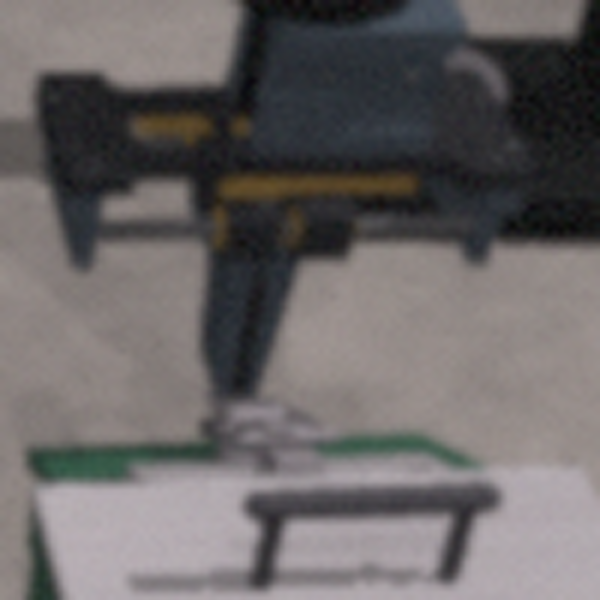

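>>> drive_tool([
  {"claw": 1,"dx": 0,"dy": 0,"dz": -0.5,"yaw": 0},
  {"claw": 1,"dx": 0,"dy": 0,"dz": -1,"yaw": 0},
  {"claw": 1,"dx": 0,"dy": 0,"dz": -1,"yaw": 0},
  {"claw": 1,"dx": -0.5,"dy": 0,"dz": -1,"yaw": 0},
  {"claw": 1,"dx": -0.5,"dy": 0,"dz": -1,"yaw": 0},
])

```text
time_s: 61.2
ee_pos: [357.6, 232.5, 224.9]
ee_rot: [179.2, 2.2, -9.9]
force: [0.1, -0.2, 0.7]
gripper_width: 0.6
```

```bash
python3 lk2.py aa
```

```text
tub now [-1.826e+02 -1.000e-01  2.249e+02] rot [179.2   2.2  -9.9] units [ 1.49  0.03 -3.82] t 61.2 F [ 0.1 -0.2  0.7]
w crop origin 263 63
```

View pics/aa_w.png

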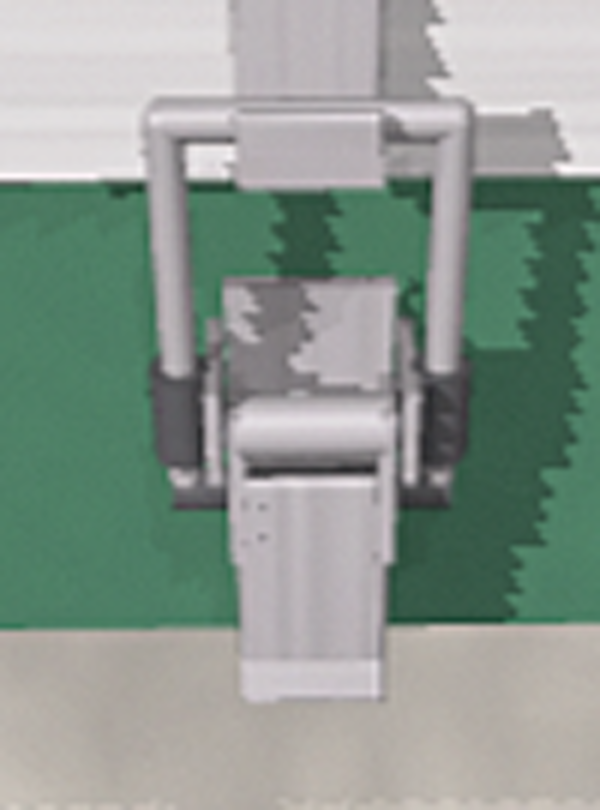

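View pics/aa_s.png

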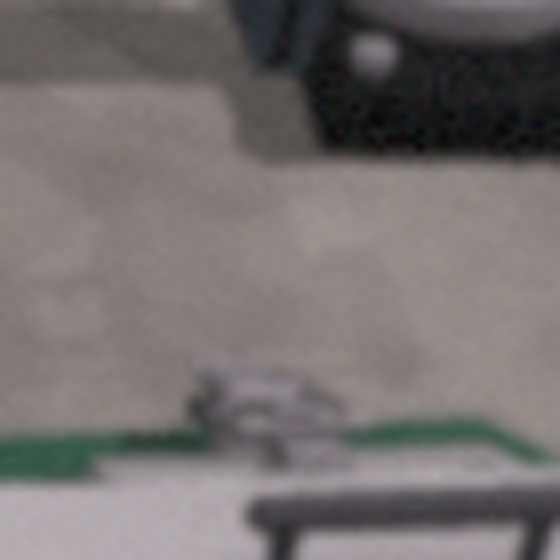

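```bash
python3 - <<'E'
from h import *
import pickle
w,f,s=pickle.load(open("aa.pkl","rb"))
for ph in (70,80,90,100,107,114.6):
    a=np.radians(ph); q=(-120.5-45*np.sin(a),0,143.3+45*np.cos(a)); r=[]
    L=fromtub((q[0],11,q[2]));R=fromtub((q[0],-11,q[2]))
    print(ph,((proj(w,L)-[263,63])*6).round(),((proj(w,R)-[263,63])*6).round(),((proj(s,L)-[365,80])*8).round(),((proj(s,R)-[365,80])*8).round())
crop(s,375,110,425,150,14,"ab_s.png"); f2=grab_frame("top"); crop(f2,160,200,290,310,5,"ab_t.png")
E
```

```text
70 [228. 742.] [388. 739.] [273. 274.] [203. 277.]
80 [230. 741.] [385. 739.] [268. 292.] [198. 294.]
90 [232. 731.] [383. 729.] [263. 312.] [194. 315.]
100 [234. 713.] [380. 711.] [260. 335.] [191. 337.]
107 [235. 697.] [379. 695.] [258. 351.] [189. 354.]
114.6 [236. 675.] [377. 673.] [257. 370.] [188. 373.]
```

View pics/ab_s.png

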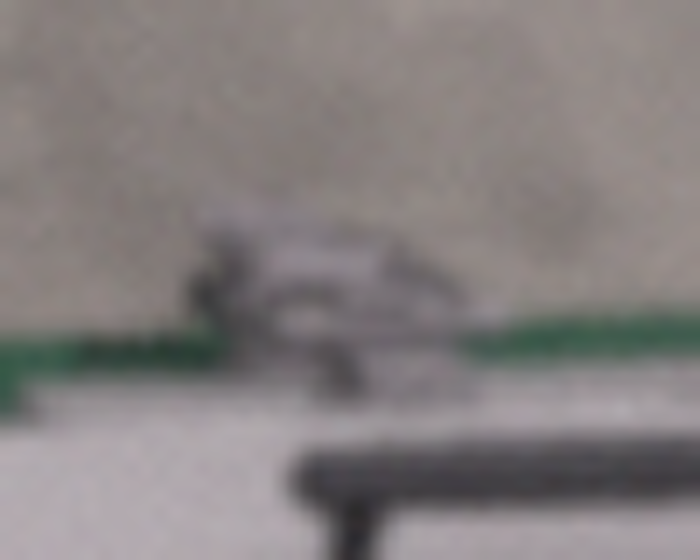

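>>> drive_tool([
  {"claw": 1,"dx": 0.5,"dy": 0.3,"dz": -1,"yaw": 0},
  {"claw": 1,"dx": 0.5,"dy": 0.3,"dz": -1,"yaw": 0},
  {"claw": 1,"dx": -1,"dy": 0.3,"dz": -0.5,"yaw": 0},
  {"claw": 1,"dx": -1,"dy": 0.3,"dz": 0,"yaw": 0},
  {"claw": 1,"dx": -1,"dy": 0.3,"dz": 0,"yaw": 0},
])

```text
time_s: 62.02
ee_pos: [311.3, 207.8, 271.1]
ee_rot: [178.8, 2.7, -9.9]
force: [-0.0, 0.3, 0.1]
gripper_width: 0.2
```

```bash
python3 lk2.py ac; python3 - <<'E'
from h import *
import pickle
w,f,s=pickle.load(open("ac.pkl","rb"))
cv2.imwrite("pics/ac_full.png",w["color"])
E
```

```text
tub now [-224.3  -31.8  271.1] rot [178.8   2.7  -9.9] units [ 3.62 -1.6  -1.65] t 62.02 F [-0.   0.3  0.1]
w crop origin 225 9
```

View pics/ac_w.png

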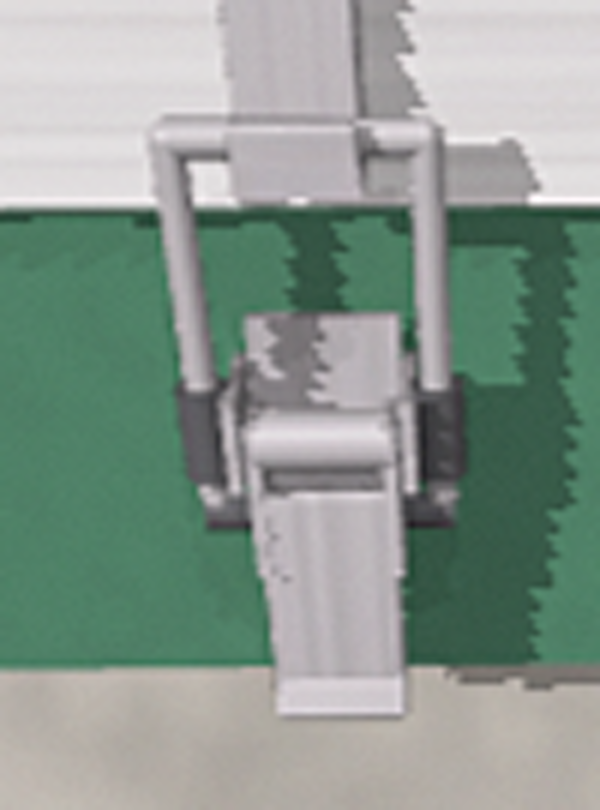

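```bash
python3 - <<'E'
from h import *
import pickle
a=pickle.load(open("aa.pkl","rb"))[0];c=pickle.load(open("ac.pkl","rb"))[0]
A=lambda x,y:(a,263+x/6,63+y/6)
C=lambda x,y:(c,225+x/6,9+y/6)
for n,p,q in [("endL",(240,699),(278,715)),("endR",(384,699),(406,715)),("bandL",(240,660),(273,677)),("bandR",(384,660),(405,677)),("slotL",(243,478),(262,494)),("slotR",(380,478),(398,494)),("barL",(148,104),(155,122)),("barR",(470,104),(438,122)),("nosel",(238,108),(228,122))]:
    P,r=tri([A(*p),C(*q)]); print(n,np.round(totub(P),1),r)
E
```

```text
endL [-164.4   10.2  127.9] [[0.1, -0.0], [-0.1, 0.0]]
endR [-164.6  -11.8  129. ] [[-0.1, 0.0], [0.1, -0.0]]
bandL [-157.9   10.2  130.3] [[-0.1, 0.1], [0.1, -0.1]]
bandR [-158.3  -11.8  129.4] [[0.0, -0.0], [-0.0, 0.0]]
slotL [-129.3    8.7  141.1] [[-0.2, 0.1], [0.2, -0.1]]
slotR [-129.8  -11.6  134.9] [[0.6, -0.5], [-0.6, 0.4]]
barL [-81.4  18.5 158.8] [[0.1, -0.1], [-0.1, 0.1]]
barR [-82.  -20.9 160.1] [[0.1, -0.1], [-0.1, 0.1]]
nosel [-82.5   7.4 164.3] [[-0.1, 0.1], [0.1, -0.1]]
```

```bash
python3 -c "
from h import *
go((-167,-1,150))"
```

```text
tub now [-223.7  -31.4  271.8] rot [178.9   2.6  -9.9] units [ 3.09 -1.67  5.92] t 62.17 F [0.3 0.8 0.2]
```

>>> drive_tool([
  {"claw": 1,"dx": 0.8,"dy": -0.5,"dz": 1,"yaw": 0},
  {"claw": 1,"dx": 0.8,"dy": -0.5,"dz": 1,"yaw": 0},
  {"claw": 1,"dx": 0.8,"dy": -0.5,"dz": 1,"yaw": 0},
  {"claw": 1,"dx": 0.6,"dy": -0.1,"dz": 1,"yaw": 0},
  {"claw": 1,"dx": 0.1,"dy": 0,"dz": 1,"yaw": 0},
])

```text
time_s: 62.8
ee_pos: [377.7, 230.6, 166.5]
ee_rot: [179.1, 2.2, -9.7]
force: [-0.2, -0.4, 0.1]
gripper_width: 0.4
```

```bash
python3 -c "
from h import *
go((-167,-1,140))"
```

```text
tub now [-162.4    1.3  166.5] rot [179.1   2.2  -9.7] units [-0.18  0.1   1.33] t 62.8 F [-0.2 -0.4  0.1]
```

>>> drive_tool([
  {"claw": 1,"dx": -0.2,"dy": 0.1,"dz": 0.6,"yaw": 0},
  {"claw": 1,"dx": 0,"dy": 0,"dz": 0.5,"yaw": 0},
  {"claw": 1,"dx": 0,"dy": 0,"dz": 0.1,"yaw": 0},
])

```text
time_s: 63.18
ee_pos: [371.7, 228.9, 140.4]
ee_rot: [179.0, 2.3, -9.7]
force: [-0.8, -0.7, 0.2]
gripper_width: 0.1
```

>>> drive_tool([
  {"claw": 1,"dx": 0,"dy": 0,"dz": 0.1,"yaw": 0},
])

```text
time_s: 63.3
ee_pos: [371.9, 229.1, 138.8]
ee_rot: [179.1, 2.2, -9.7]
force: [0.6, 0.8, -0.4]
gripper_width: 0.6
```

>>> drive_tool([
  {"claw": 1,"dx": 0,"dy": 0,"dz": 0.1,"yaw": 0},
])

```text
time_s: 63.42
ee_pos: [372.1, 229.3, 137.1]
ee_rot: [179.1, 2.2, -9.6]
force: [0.8, -0.1, 0.3]
gripper_width: 0.6
```

>>> drive_tool([
  {"claw": 1,"dx": 0,"dy": 0,"dz": 0.1,"yaw": 0},
])

```text
time_s: 63.55
ee_pos: [372.3, 229.5, 135.4]
ee_rot: [179.2, 2.1, -9.7]
force: [0.5, -0.6, 0.2]
gripper_width: 0.7
```

>>> drive_tool([
  {"claw": 1,"dx": 0,"dy": 0,"dz": 0.1,"yaw": 0},
])

```text
time_s: 63.68
ee_pos: [372.4, 229.5, 133.5]
ee_rot: [179.2, 2.1, -9.7]
force: [-1.0, -1.1, 1.0]
gripper_width: -0.0
```

>>> drive_tool([
  {"claw": 1,"dx": 0,"dy": 0,"dz": 0.06,"yaw": 0},
])

```text
time_s: 63.8
ee_pos: [372.6, 229.6, 132.9]
ee_rot: [179.2, 2.1, -9.6]
force: [-0.9, -0.8, 8.3]
gripper_width: 0.6
```

>>> drive_tool([
  {"claw": 1,"dx": 0,"dy": 0,"dz": -0.5,"yaw": 0},
  {"claw": 1,"dx": 0,"dy": 0,"dz": -1,"yaw": 0},
  {"claw": 1,"dx": 0,"dy": 0,"dz": -1,"yaw": 0},
  {"claw": 1,"dx": -0.5,"dy": 0,"dz": -1,"yaw": 0},
  {"claw": 1,"dx": -0.5,"dy": 1,"dz": -1,"yaw": 0},
])

```text
time_s: 64.42
ee_pos: [352.9, 214.2, 227.0]
ee_rot: [179.2, 2.2, -9.6]
force: [0.8, -1.1, -0.3]
gripper_width: 0.7
```

>>> drive_tool([
  {"claw": 0,"dx": 0,"dy": 1,"dz": -1,"yaw": 0},
  {"claw": 0,"dx": 0,"dy": 1,"dz": -1,"yaw": 0},
  {"claw": 0,"dx": 0,"dy": 1,"dz": 0,"yaw": 0},
  {"claw": 0,"dx": 0,"dy": 1,"dz": 0,"yaw": 0},
  {"claw": 0,"dx": 0,"dy": 1,"dz": 0,"yaw": 0},
])

```text
time_s: 65.05
ee_pos: [337.6, 113.7, 274.1]
ee_rot: [179.4, 1.8, -9.5]
force: [-0.1, -1.0, 0.7]
gripper_width: 45.0
```

>>> drive_tool([
  {"claw": 0,"dx": 0,"dy": 1,"dz": 0,"yaw": 0},
  {"claw": 0,"dx": 0,"dy": 1,"dz": 0,"yaw": 0},
  {"claw": 0,"dx": 0,"dy": 1,"dz": 0,"yaw": 0},
  {"claw": 0,"dx": 0,"dy": 1,"dz": 0,"yaw": 0},
  {"claw": 0,"dx": 0,"dy": 0,"dz": 0,"yaw": 0},
])

```text
time_s: 65.68
ee_pos: [323.5, 31.7, 277.5]
ee_rot: [179.5, 1.5, -9.6]
force: [-0.6, -0.1, 0.6]
gripper_width: 45.2
```

```bash
python3 look.py fin; python3 -c "
from h import *
f=grab_frame('top'); crop(f,155,110,355,310,3.5,'fin_c.png')"
```

```text
(401.4, 235.0, 21.1, 11.0, 200, 0.53, [483.1, -160.8])
(434.3, 228.2, 10.8, 21.4, 194, 0.48, [499.2, -231.3])
(465.8, 198.2, 12.7, 13.4, 164, 0.79, [565.8, -299.4])
(390.8, 177.3, 13.0, 13.6, 152, 0.67, [607.2, -137.0])
[323.9  32.5 277.4] [179.5   1.5  -9.5] 65.775
```

View pics/fin_c.png

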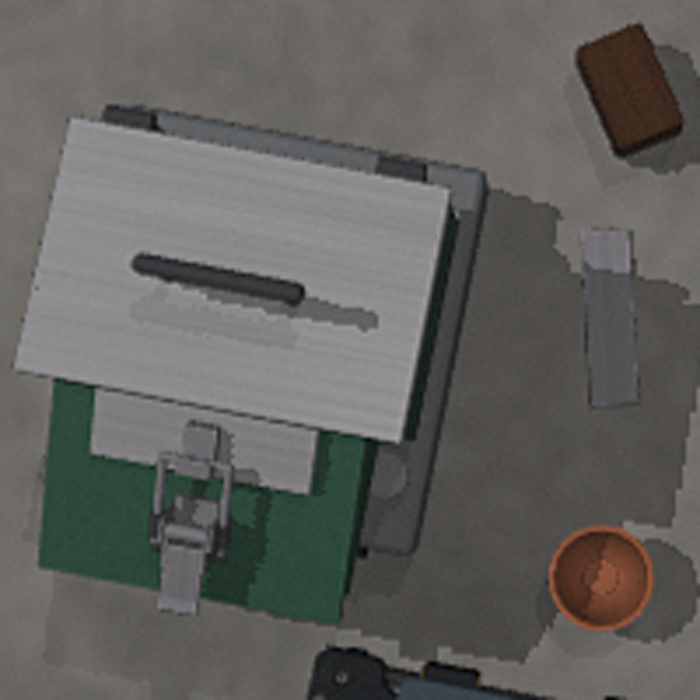

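View pics/fin_s.png

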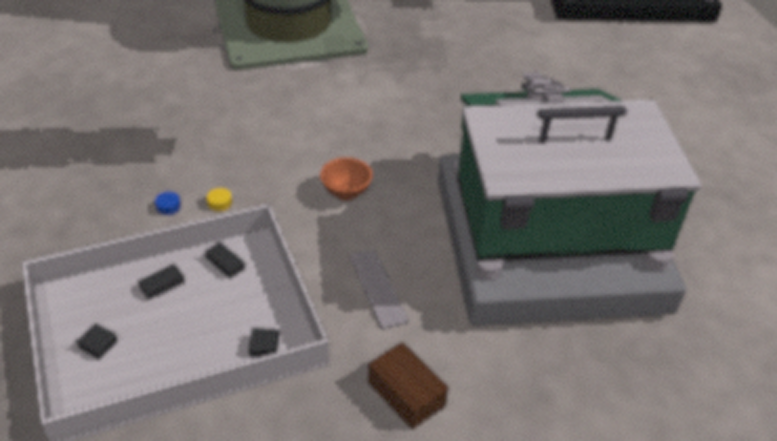

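The lid is shut, the loop is hooked with its bar at (193,462) in the crop, and the lever lies flat with its tip at (178,610). Only the offcuts are left in the bin, and the cup, block and plate are where they started.

```bash
python3 -c "
from workcell import job
print(job.job_done())"
```

```text
the job is handed in; nothing more can be done
None
```

I put all five round blanks in the tub, shut the lid, hooked the loop over the keeper and pressed the lever down flat. I handed the job in at about 66 s.

**Final checks:**
- **Bin:** only the four sawn offcuts are left in it, where they started.
- **Blanks:** all five were seen in the tub before the lid closed. The fifth stands on edge or leans against the front wall.
- **Latch:** the loop bar measured at the keeper seat, under the nose.
- **Lever:** it stayed down after I let go. A light second press met a firm stop at the flat height.
- **Bystanders:** the copper cup, walnut block and gauge plate look unmoved in the final pictures.

**Less clean points:**
- **Force peak:** the first lever press read about 92 N up, roughly 94 N in all, when it bottomed out, which is under the 120 N limit. The load was on the fingertips.
- **Lever angle:** the camera measurement gave a slope of about 18°, where the apron is 25°. I took this as measuring error because of the firm stop at the flat height.

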